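# Seat a plug-in controller board with its ejector levers

## Task

Take the green controller board out of its wooden stand by the blue grip and lower it gently into the guides of the grey rack until it rests on the two white sockets, with its orange ejector levers still swung out. Then swing both levers inward until they stand fully upright, so that they draw the board fully down into its sockets. Let the levers do the seating (do not press the board itself home), never force a lever against its stop, and leave the other things on the bench alone.

Things in the scene. Friction and masses are not known exactly. Their poses are not given: they have to be found in the camera images.
- board: Loose upright green circuit board, 0.3 to 0.5 kg, 8 mm thick (x), 120 mm wide (y), 85 mm high. Origin: centre of its lower edge; z up, y along its width; front and back alike. On its top edge a blue grip, 14 mm thick (x), 34 mm wide (y), 83 to 117 mm above the origin: pinch it across x. Orange levers are hinged at y = +/-46 mm, z = 74 mm.
- board_grip (a point): Centre of the blue grip, 105 mm above the board's origin; axes as the board's.
- lever_l (a joint): Angle (rad) of the orange lever at the board's +y end: 0 = upright (home, hard stop), grows as its top swings outward (to +y), stop at 0.98. Stays where left. With the board resting in the rack, from about 0.35 rad inward its 24 mm toe catches under the rack's lip and draws the board down 6 mm by 0 rad; pushing at the tip then takes about 4 to 9 N, and suddenly far more at the stop.
- lever_r (a joint): The same for the lever at the board's -y end: 0 = upright (home), grows as its top swings outward (to -y). Under load the board shifts up to 2 mm in its guides, and working one lever can ease the other out a little: check both and press again if needed.
- lever_l_tip (a point): Tip of the +y lever, 60 mm from its hinge axis; the lever is 8 mm thick (4 mm either side of this line) and 16 mm wide along the board's x near the tip. A finger standing upright outside the tip and moved inward along the board's y pushes it all the way.
- lever_r_tip (a point): The same for the -y lever.
- rack: Fixed grey rack, base 110 x 164 x 10 mm, origin under its centre, z up, slot along y. End posts (|y| 62 to 74 mm), 102 mm high, lips at their tops. Black ribs form a groove 11 mm wide (x), 124 mm long (y), flared at its mouth at 72 mm height. The board goes in upright, y along y, either way round; it first rests on the sockets with its origin 28 mm above the rack's, seated 22 mm.
- rack_slot (a point): Where the board's origin is when fully seated: on the slot's centre line, 22 mm above the table.
- socket_l (a joint): How far (m) the white socket at the rack's +y end (y = +45 mm) is pressed down: 0 = board just resting, 0.006 = fully seated. Each socket takes about 6 N to move and then stays where it is. The first lever swung in may draw both ends down; the second then swings more easily.
- socket_r (a joint): The same for the socket at the rack's -y end.
- stand: Fixed pale wooden stand, base 110 x 160 x 10 mm, origin at the centre of its underside; two end posts 56 mm high with guide ribs. At the start the board stands in it upright, its origin 10 mm above the table; lift it at least 60 mm to clear.
- cap_tub: Bystander: white open tub with green caps, 116 mm across, 68 mm high; origin under its centre. Leave alone.
- tape_roll: Bystander: tan tape roll lying flat, 94 mm across, 48 mm high; origin under its centre. Leave alone.
- yeast_jar: Bystander: small jar with a red lid, 47 mm across, 97 mm high; origin under its centre. Leave alone.
Not all that is in view belongs to the job. Of the things that look like the board, the larger one is meant.

How it is judged:
By the outcome, as a careful person would: the job done as asked, in the order asked, and still so for the second after the job is handed in, with the robot touching nothing.
It also fails if it takes over 64 s, if anything falls off the work surface, if the arm or the gripper's body presses on something with over 40 N, if the wrist force passes 120 N, or if a joint passes its speed limit or range.

## Robot

A 7-joint arm with a two-finger parallel gripper is mounted at the origin on a cart in front of the work surface, level with it; the furniture and walls round the work are solid. World frame = base frame: x ahead of the robot, y to its left, z up, the work surface at z = 0. Lengths are in mm, angles in rad, forces in N, time in s.
With the tool pointing down it reaches from about 425 to 875 mm from the base axis. Payload 9.9 kg.
Tool frame: the origin (TCP) lies at the very end of the fingers, on their centre line; the grasp point (between the pads) lies 19 mm behind it; y points along the fingers, z is the direction in which the jaws open and shut, and the axes are right-handed (so a half turn about y gives the same grasp; the last joint's range is limited). The gripper opens to 85 mm and grips with 20 to 120 N. Pads are 22 mm wide; open, the fingers measure 114 mm over their backs; the gripper's body (76 mm by 85 mm) begins 54 mm behind the grasp point. The pads swing forward as they close: fully open they stand 13 mm farther back than shut.
Start: joints at [1.095, 0.576, 0.025, 1.437, -0.015, 1.129, -0.057], TCP at [257.755, -623.852, 231.289] pointing down, gripper open.
Joint ranges: [-2.76, 2.76], [-0.34, 2.15], [-1.52, 1.57], [0.19, 2.46], [-1.09, 4.23], [0.17, 1.99], [-2.82, 2.82]. Speed limits (rad/s): [2.22, 2.22, 3.01, 3.01, 3.14, 3.14, 3.14].

## Interface

Orientations are given as a unit quaternion [w, x, y, z].
In Python, from workcell import arm gives the robot as it stands.
- The arm moves only by the tool apply_moves, never from a script. Its argument "rows" is text: rows parted by semicolons, each of 5 numbers parted by spaces: the shift along the tool's x, y, z in m, then the turn about the tool's y in degrees, then the opening, from 0 (shut) to 1 (fully open). In form: tx ty tz spin hand; .... A call has 1 to 12 rows; each row shifts and turns the commanded pose from where the row before left it, along the tool's axes as they then stand; what a row does not reach is not made up. A row lasts 1/12 s, in which the tool goes at most 41.7 mm and 7.16 degrees, less where a joint would pass 70% of its speed; a pose out of reach is approached as far as the arm can. A call is refused whole if a number of a shift passes 0.0417 or a number of a turn 7.16, either way. A call with a gripper value outside its range is refused whole. The fingers move at their own pace and stop on an object; the grip force is fixed at half the most. Time passes only in rows, so rows that do not move let the fingers close. It gives the time, the measured TCP pose, the force and the opening at its end, in the units of the state.
- arm.get_state(): the state, without advancing time (a new reading comes with each control period).
- arm.grab_frame(name): name is "side" or "top"; returns a dict with "image" (400x640x3 uint8, blue, green, red), "vfov" (degrees; the focal length in pixels is half the picture's height over the tangent of half this angle, whatever the lens; pixels are square), "cx", "cy" (the principal point, pixels), "view" (4x4, takes a point from world to camera coordinates). Camera axes: x right, y down, z forward; pixel columns grow to the right and rows downward; lengths in mm; the calibration is good to about 2 mm. A picture is of the moment at which its call begins. There is no depth.
- arm.job_done(): hands the job in, once; it reports no verdict.
The state is a dict: "time": time; "q": joint angles; "joint_vel": joint speeds; "joint_torque": joint torques, N m; "tool_pos": TCP position; "tool_rot": TCP orientation; "ft_force": force on the tool from outside, world axes, zero at the start; "torque": the same for the moment, N m; "gripper_width": opening from 0.0 (shut) to 1.0 (fully open).
Only numpy, scipy, OpenCV 4.12 (cv2) and the standard library are available. Lean on these libraries where they do the work, as an engineer would, in place of code of your own. Each camera call takes 0.05 s, during which the arm holds its last target.

## Working session

There is one attempt and no reset: what is moved stays moved. The work goes in short steps, Python scripts to look and compute and a tool call to move; the robot and the scene stay as the last step left them, time stands still between calls to the robot, and variables do not carry over. Pictures are saved under pics/ and viewed, and the job is handed in when it is done.

Besides the shell and the picture viewer there is one more tool, called after "Call:" as name(argument=value, ...), one argument or row to a line, values as JSON. apply_moves: Moves the arm, as the interface text tells. Its arguments: {"type":"object","properties":{"rows":{"type":"string"}},"required":["rows"]}

```bash
mkdir -p pics; ls; python3 - <<'E'
from workcell import arm
import cv2,pickle
s=arm.get_state();print(s)
for n in("side","top"):
    f=arm.grab_frame(n);cv2.imwrite(f"pics/{n}0.png",f["image"]);print(n,f["vfov"],f["cx"],f["cy"],f["view"].tolist() if hasattr(f["view"],'tolist') else f["view"], [k for k in f])
    pickle.dump(f,open(f"{n}0.pkl","wb"))
E
```

```text
pics
{'time': 0.0, 'q': array([ 1.09519938,  0.57650984,  0.0248351 ,  1.43793766, -0.01497496,
        1.12900468, -0.05648518]), 'joint_vel': array([ 5.27152740e-04, -6.40773286e-04, -3.97591203e-04, -8.33607113e-04,
       -6.29976073e-05,  2.54710853e-04, -8.18195280e-04]), 'joint_torque': array([ 1.20126642e-03, -7.65757012e+01,  2.25140423e+00, -2.85971940e+01,
        1.54650549e-02,  1.27177752e-02, -3.24747930e-05]), 'tool_pos': array([ 257.57063619, -623.41658294,  230.44697677]), 'tool_rot': array([ 0.13750852, -0.13781141,  0.69414978, -0.69300469]), 'ft_force': array([ 0.26147996,  0.2668041 , -0.77572115]), 'torque': array([-0.02784826,  0.02503207,  0.07340782]), 'gripper_width': 0.9999172444232126}
side 42.1109063599995 312.37450306610054 193.71919759329919 [[0.7525553709233618, -0.6580837175723919, 0.024212277061486695, -431.1207889676456], [-0.2510838125816406, -0.32072997957581156, -0.913284840157093, 222.23264899486168], [0.608783485940502, 0.6812181008072231, -0.40660123755189276, 1049.9973196499598], [0.0, 0.0, 0.0, 1.0]] ['image', 'vfov', 'cx', 'cy', 'view']
top 56.05118051905717 315.8944977573878 199.45992359216922 [[-0.012536447439849174, -0.9998764667611553, -0.009480965289290539, -59.57422325666075], [-0.9990662604791224, 0.012917219139569641, -0.041228056247689826, 512.884000360041], [0.04134543091866671, 0.008955259177107556, -0.9991047786269571, 1067.734579614986], [0.0, 0.0, 0.0, 1.0]] ['image', 'vfov', 'cx', 'cy', 'view']
```

View pics/side0.png

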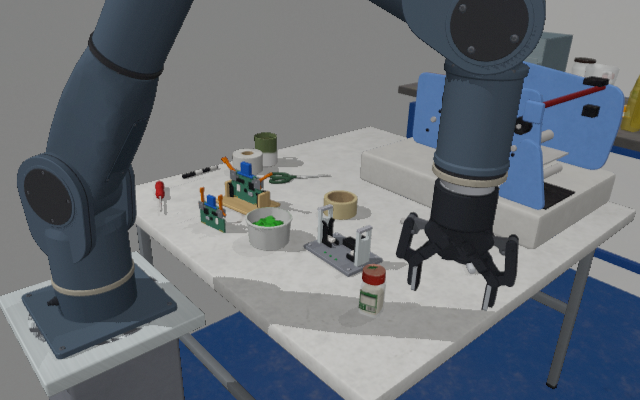

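View pics/top0.png

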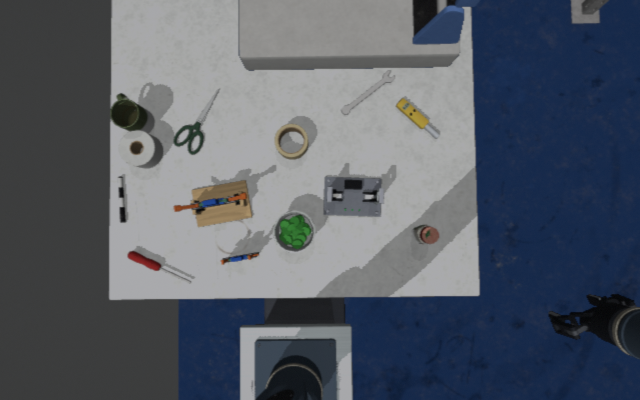

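```bash
python3 - <<'E'
import cv2
t=cv2.imread("pics/top0.png");s=cv2.imread("pics/side0.png")
a=t[165:275,160:300];cv2.imwrite("pics/c1.png",cv2.resize(a,None,fx=5.5,fy=5.4,interpolation=cv2.INTER_CUBIC))
a=t[160:230,310:400];cv2.imwrite("pics/c2.png",cv2.resize(a,None,fx=8,fy=8,interpolation=cv2.INTER_CUBIC))
a=s[145:245,185:295];cv2.imwrite("pics/c3.png",cv2.resize(a,None,fx=6,fy=6,interpolation=cv2.INTER_CUBIC))
a=s[195:280,295:390];cv2.imwrite("pics/c4.png",cv2.resize(a,None,fx=6,fy=6,interpolation=cv2.INTER_CUBIC))
E
```

```text
(no output)
```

View pics/c1.png

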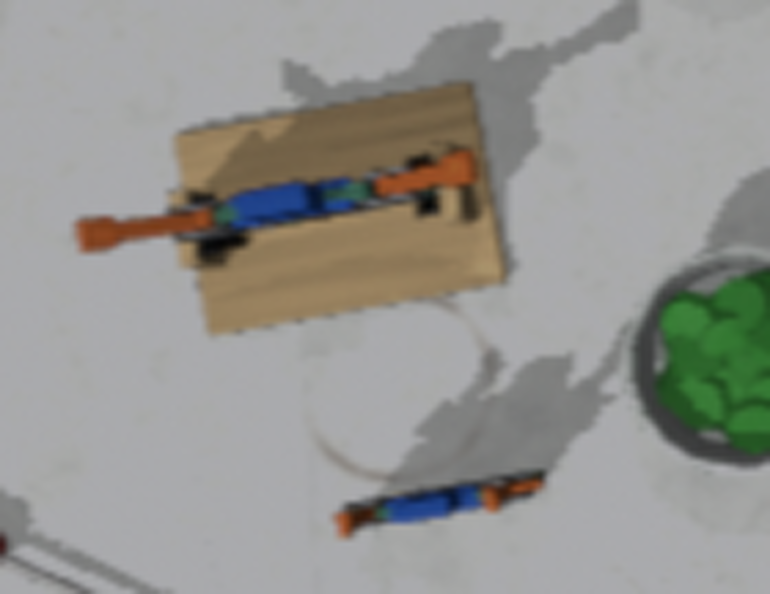

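View pics/c2.png

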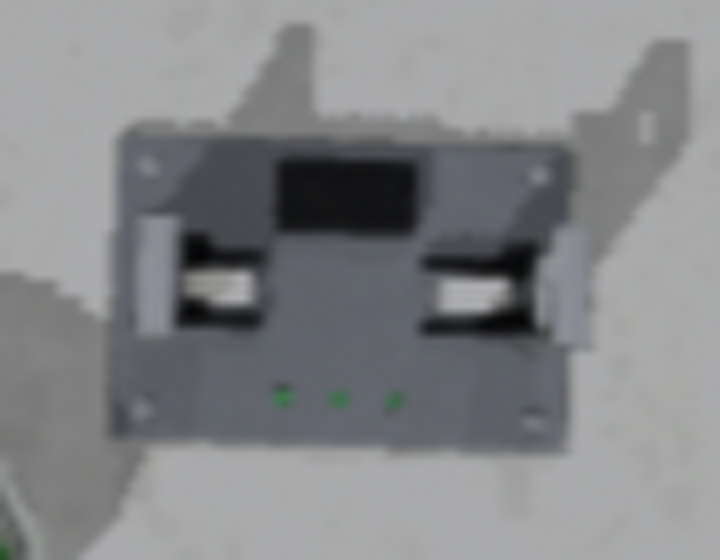

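View pics/c3.png

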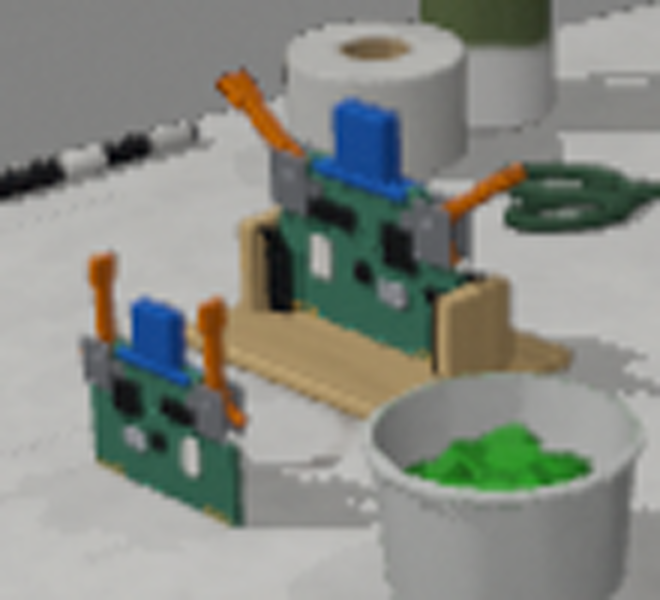

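View pics/c4.png

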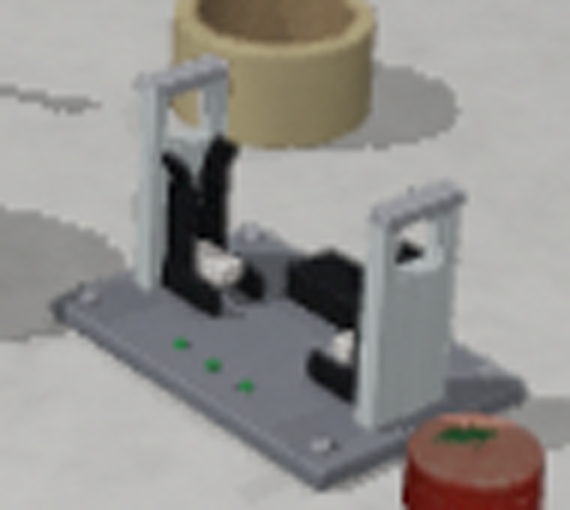

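```bash
cat > h.py <<'E'
import numpy as np,cv2,pickle
from scipy.optimize import least_squares
class Cam:
    def __init__(s,f):
        s.V=np.array(f["view"]);s.f=200/np.tan(np.radians(f["vfov"]/2));s.c=np.array([f["cx"],f["cy"]])
    def pr(s,P):
        P=np.atleast_2d(P)@s.V[:3,:3].T+s.V[:3,3]
        return P[:,:2]/P[:,2:]*s.f+s.c
    def at(s,px,z):
        d=s.V[:3,:3].T@np.r_[(np.array(px)-s.c)/s.f,1];o=-s.V[:3,:3].T@s.V[:3,3]
        return o+d*(z-o[2])/d[2]
def tf(p,P,z0=0):
    c,s=np.cos(p[2]),np.sin(p[2]);P=np.atleast_2d(P)
    return np.c_[p[0]+c*P[:,0]-s*P[:,1],p[1]+s*P[:,0]+c*P[:,1],P[:,2]+z0]
def fit(obs,x0):
    # obs: list of (cam, local pt, px)
    r=lambda p:np.concatenate([(c.pr(tf(p,P))[0]-px) for c,P,px in obs])
    s=least_squares(r,x0,loss='soft_l1',x_scale=[1,1,.01]);return s.x,r(s.x).reshape(-1,2)
def cams(n="0"):
    return [Cam(pickle.load(open(f"{k}{n}.pkl","rb"))) for k in("side","top")]
def box(x,y,z):return np.array([[a,b,c] for a in x for b in y for c in z],float)
def draw(im,cam,p,B,z0,col,off,sc):
    q=(cam.pr(tf(p,B,z0))-off)*sc
    for i in range(8):
        for k in(1,2,4):
            if not i&k: cv2.line(im,tuple(int(v) for v in q[i]),tuple(int(v) for v in q[i|k]),col,1,cv2.LINE_AA)
E
python3 - <<'E'
from h import *
S,T=cams()
print(S.at((221,203),0),S.at)
c1=lambda x,y:np.array([160+x/5.5,165+y/5.4])
c2=lambda x,y:np.array([310+x/8,160+y/8])-.0
st=[(T,[55,80,10],c1(175,130)),(T,[55,-80,10],c1(472,85)),(T,[-55,-80,10],c1(507,280)),(T,[-55,80,10],c1(210,333))]
g=T.at((220,203),10)
ps,r=fit(st,[g[0],g[1],0]);print("stand",ps,r)
ra=[(T,[55,82,10],c2(122,130)),(T,[55,-82,10],c2(572,145)),(T,[-55,-82,10],c2(568,450)),(T,[-55,82,10],c2(112,435))]
g=T.at((352,196),10)
pr,r=fit(ra,[g[0],g[1],0]);print("rack",pr,r)
np.save("ps.npy",ps);np.save("pr.npy",pr)
im=[cv2.imread("pics/side0.png"),cv2.imread("pics/top0.png")]
def crop(i,x0,x1,y0,y1,sc,p,boxes,name):
    a=cv2.resize(im[i][y0:y1,x0:x1],None,fx=sc,fy=sc,interpolation=cv2.INTER_CUBIC)
    for B,z0,col in boxes: draw(a,[S,T][i],p,B,z0,col,np.array([x0-.5,y0-.5]),sc)
    cv2.imwrite(name,a)
sb=[(box((-55,55),(-80,80),(0,10)),0,(0,0,255)),(box((-4,4),(-60,60),(0,85)),10,(0,255,255)),(box((-7,7),(-17,17),(83,117)),10,(255,255,255))]
rb=[(box((-55,55),(-82,82),(0,10)),0,(0,0,255)),(box((-1,1),(62,74),(0,102)),0,(0,255,255)),(box((-1,1),(-74,-62),(0,102)),0,(0,255,255)),(box((-5.5,5.5),(-62,62),(22,72)),0,(255,0,255))]
crop(1,160,270,165,245,7,ps,sb,"pics/d1.png");crop(0,190,295,145,230,7,ps,sb,"pics/d2.png")
crop(1,310,400,160,230,8,pr,rb,"pics/d3.png");crop(0,295,390,195,280,7,pr,rb,"pics/d4.png")
E
```

```text
[4.48445558e+02 2.58337983e+02 1.13686838e-13] <bound method Cam.at of <h.Cam object at 0x7f1fcac267b0>>
stand [5.04780118e+02 2.04073441e+02 1.59598464e-01] [[-0.23289917  0.11014621]
 [ 0.43463405 -1.08524707]
 [ 0.33816858  0.46002857]
 [-0.56705668  0.20231487]]
rack [ 5.20057497e+02 -1.72418905e+02 -4.42521483e-02] [[-0.31766781 -0.01915753]
 [ 0.52200567 -0.1452438 ]
 [ 0.07933059  0.05155862]
 [-0.24747703  0.10741419]]
```

```bash
python3 -c "
import cv2,numpy as np
I=[cv2.imread(f'pics/d{i}.png') for i in (1,2,3,4)]
I=[cv2.resize(i,(400,300),interpolation=cv2.INTER_AREA) for i in I]
cv2.imwrite('pics/d.png',np.vstack([np.hstack(I[:2]),np.hstack(I[2:])]))"
```

```text
(no output)
```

View pics/d.png

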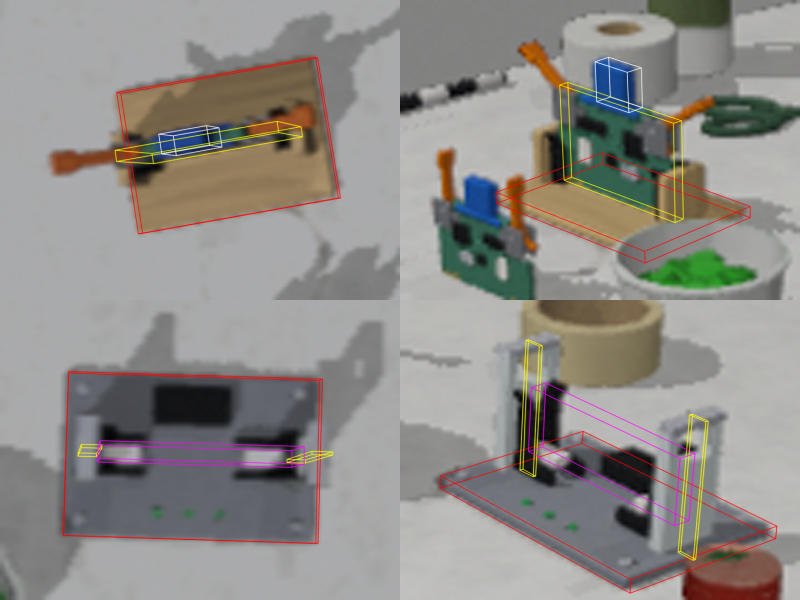

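View pics/d2.png

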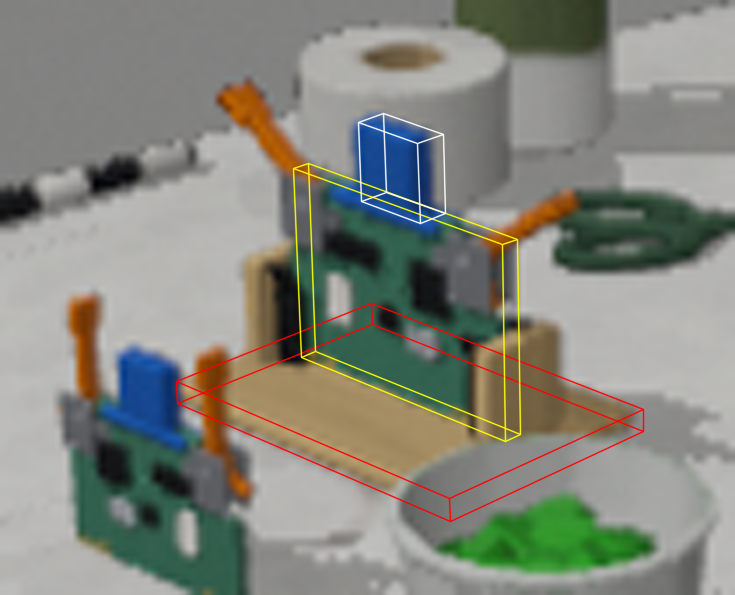

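View pics/d4.png

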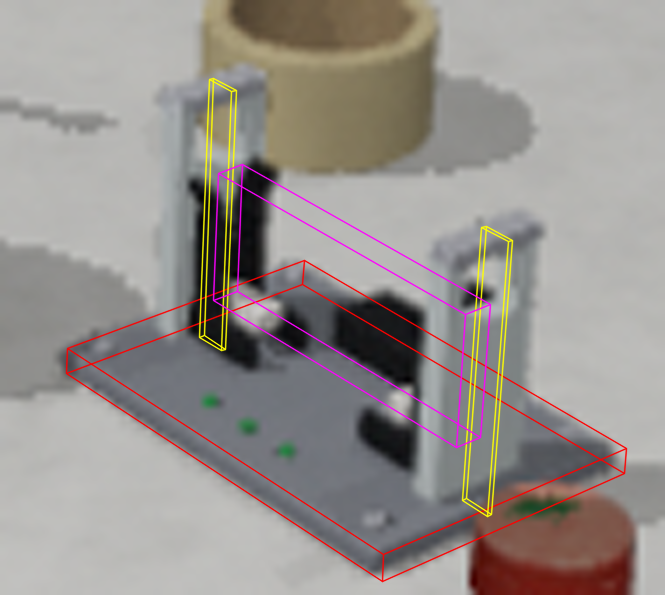

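View pics/d3.png

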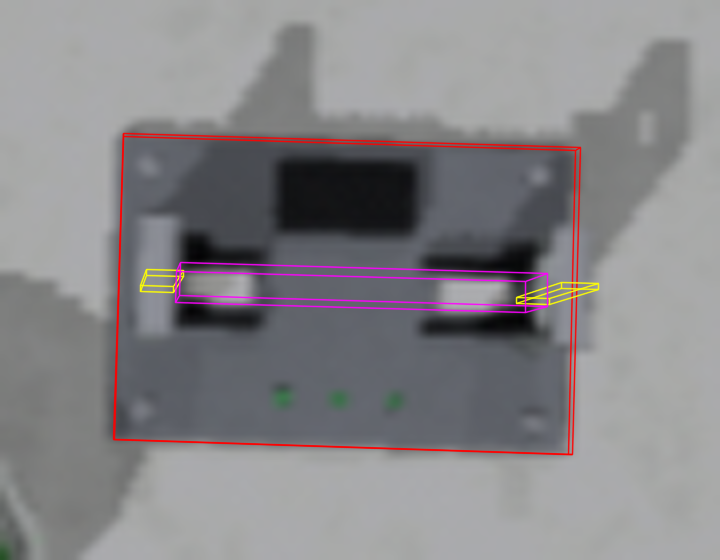

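View pics/d1.png

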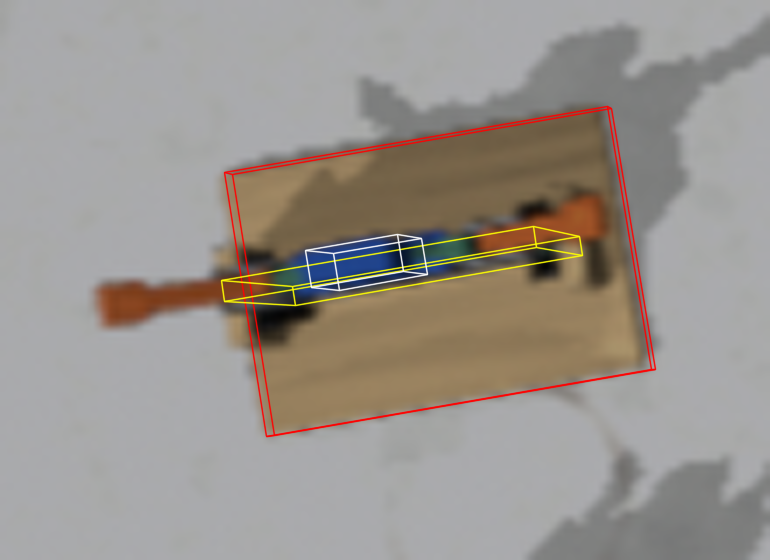

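```bash
cat >> h.py <<'E'
from scipy.spatial.transform import Rotation as R
def tool(st):
    w,x,y,z=st["tool_rot"];return np.array(st["tool_pos"]),R.from_quat([x,y,z,w]).as_matrix()
def plan(tgt,yaw=None,st=None):
    from workcell import arm
    st=st or arm.get_state();p,M=tool(st)
    print("t%.2f"%st["time"],"pos",p.round(1),"F",np.round(st["ft_force"],1),"w",round(st["gripper_width"],3))
    print("axes x",M[:,0].round(3),"y",M[:,1].round(3),"z",M[:,2].round(3),"zyaw deg",round(np.degrees(np.arctan2(M[1,2],M[0,2])),2))
    d=M.T@(np.array(tgt)-p);print("tool shift mm",d.round(1))
    if yaw is not None:
        # spin about tool y (down): world yaw change = -spin
        for k in(0,np.pi):
            e=(yaw+k-np.arctan2(M[1,2],M[0,2])+np.pi)%(2*np.pi)-np.pi;print("spin deg",round(-np.degrees(e),2))
    return d
E
python3 - <<'E'
from h import *
from workcell import arm
ps=np.load("ps.npy");print(arm.get_state()["q"].round(2))
plan([500,-150,232],ps[2]);plan([505,204,232],ps[2])
E
```

```text
[ 1.1   0.58  0.02  1.44 -0.01  1.13 -0.06]
t0.10 pos [ 257.6 -623.5  230.5] F [-0.2  0.1  0.4] w 0.994
axes x [-0.924 -0.382  0.   ] y [-0.001  0.001 -1.   ] z [ 0.382 -0.924 -0.001] zyaw deg -67.55
tool shift mm [-404.9   -1.  -345. ]
spin deg -76.69
spin deg 103.31
t0.10 pos [ 257.6 -623.5  230.5] F [-0.2  0.1  0.4] w 0.994
axes x [-0.924 -0.382  0.   ] y [-0.001  0.001 -1.   ] z [ 0.382 -0.924 -0.001] zyaw deg -67.55
tool shift mm [-5.447e+02 -5.000e-01 -6.703e+02]
spin deg -76.69
spin deg 103.31
```

Call:
apply_moves(
  rows="-0.0289 0 -0.0246 0 1; -0.0289 0 -0.0246 0 1; -0.0289 0 -0.0246 0 1; -0.0289 0 -0.0246 0 1; -0.0289 0 -0.0246 0 1; -0.0289 0 -0.0246 0 1; -0.0289 0 -0.0246 0 1; -0.0289 0 -0.0246 0 1; -0.0289 0 -0.0246 0 1; -0.0289 0 -0.0246 0 1; -0.0289 0 -0.0246 0 1; -0.0289 0 -0.0246 0 1",
)

```text
time: 1.1
tool_pos: [465.9, -216.8, 231.2]
tool_rot: [0.138, -0.138, 0.694, -0.694]
ft_force: [0.6, -0.7, 0.8]
gripper_width: 1.0
```

Call:
apply_moves(
  rows="-0.0289 0 -0.0246 0 1; -0.0289 0 -0.0246 0 1; -0.0155 0 -0.0361 0 1; -0.0155 0 -0.0361 0 1; -0.0155 0 -0.0361 0 1; -0.0155 0 -0.0361 0 1; -0.0155 0 -0.0361 0 1; -0.0155 0 -0.0361 0 1; -0.0155 0 -0.0361 0 1; -0.0155 0 -0.0361 0 1; -0.0155 0 -0.0361 0 1; 0 0 0 -7 1",
)

```text
time: 2.1
tool_pos: [503.2, 212.7, 231.2]
tool_rot: [0.182, -0.181, 0.685, -0.682]
ft_force: [0.1, 0.7, 0.7]
gripper_width: 1.001
```

Call:
apply_moves(
  rows="0 0 0 -7 1; 0 0 0 -7 1; 0 0 0 -7 1; 0 0 0 -7 1; 0 0 0 -7 1; 0 0 0 -7 1; 0 0 0 -7 1; 0 0 0 -7 1; 0 0 0 -7 1; 0 0 0 -6.7 1; 0 0 0 0 1",
)

```text
time: 3.02
tool_pos: [504.9, 202.2, 231.0]
tool_rot: [-0.539, 0.54, -0.457, 0.457]
ft_force: [-0.3, -0.0, -0.5]
gripper_width: 1.001
```

```bash
cat > look.py <<'E'
import sys
from h import *
from workcell import arm
n=sys.argv[1]
for k in("side","top"):
    f=arm.grab_frame(k);pickle.dump(f,open(f"{k}{n}.pkl","wb"));cv2.imwrite(f"pics/{k}{n}.png",f["image"])
E
python3 look.py 1; python3 - <<'E'
from h import *
ps=np.load("ps.npy")
plan([ps[0],ps[1],100],ps[2])
I=[cv2.imread("pics/side1.png")[60:240,150:330],cv2.imread("pics/top1.png")[120:270,140:290]]
cv2.imwrite("pics/e1.png",np.hstack([cv2.resize(i,(400,400),interpolation=cv2.INTER_CUBIC) for i in I]))
E
```

```text
t3.12 pos [505.  202.2 231. ] F [-0.3 -0.3 -0.8] w 0.999
axes x [ 0.155 -0.988 -0.   ] y [-0.001 -0.    -1.   ] z [ 0.988  0.155 -0.001] zyaw deg 8.9
tool shift mm [ -1.8 131.    0.2]
spin deg -0.25
spin deg 179.75
```

View pics/e1.png

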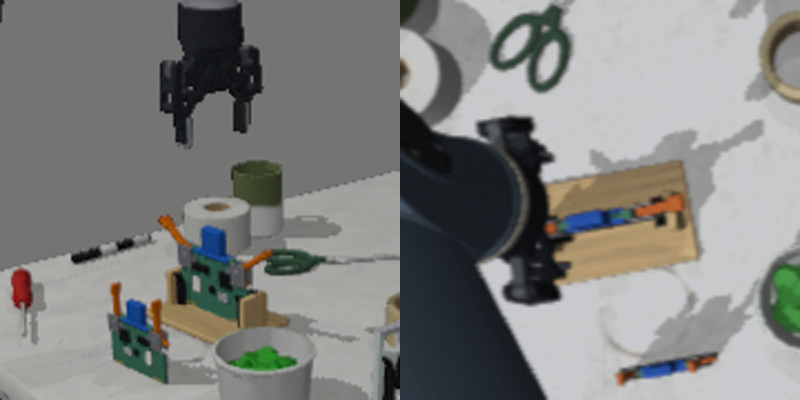

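```bash
python3 - <<'E'
from h import *
S,T=cams("1");p=np.array([505,202.2,231.]);z=np.array([.988,.155,0]);x=np.array([.155,-.988,0])
for c,n,(x0,y0,w,h) in((S,"side",(215,85,60,50)),(T,"top",(160,150,60,90))):
    a=cv2.resize(cv2.imread(f"pics/{n}1.png")[y0:y0+h,x0:x0+w],None,fx=8,fy=6 if n=="top" else 8,interpolation=cv2.INTER_CUBIC)
    sy=6 if n=="top" else 8
    for s in(1,-1):
        for k in (11,-11):
          for d in (42.5,57):
            q=(c.pr(p+s*z*d+x*k+np.array([0,0,13]))[0]-[x0-.5,y0-.5])*[8,sy]
            cv2.circle(a,tuple(int(v) for v in q),2,(0,0,255),-1)
    cv2.imwrite(f"pics/f{n}.png",a)
E
```

```text
(no output)
```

View pics/fside.png

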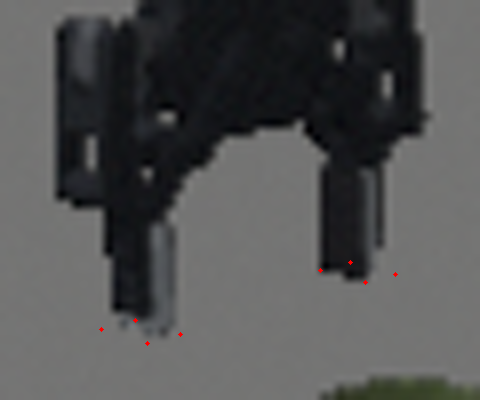

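View pics/ftop.png

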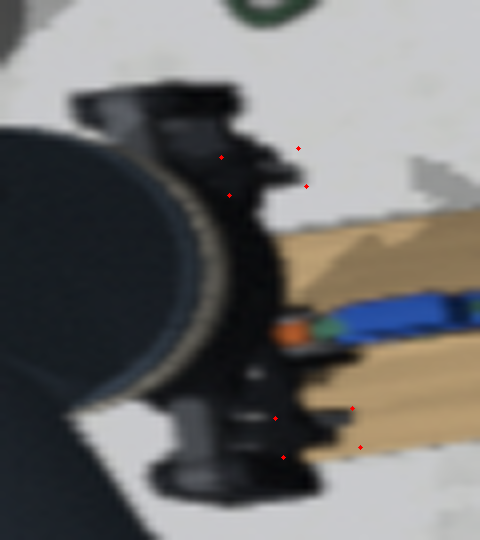

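Call:
apply_moves(
  rows="0 0.03 0 0 1; 0 0.035 0 0 1; 0 0.035 0 0 1; 0 0.031 0 0 1; 0 0 0 0 1",
)

```text
time: 3.53
tool_pos: [502.1, 200.8, 95.4]
tool_rot: [-0.535, 0.54, -0.461, 0.458]
ft_force: [-1.0, -0.4, -0.3]
gripper_width: 1.003
```

```bash
python3 look.py 2; python3 - <<'E'
from h import *
ps=np.load("ps.npy")
plan([ps[0],ps[1],100],ps[2])
I=[cv2.imread("pics/side2.png")[130:210,195:275],cv2.imread("pics/top2.png")[155:235,160:240]]
cv2.imwrite("pics/e2.png",np.hstack([cv2.resize(i,(400,400),interpolation=cv2.INTER_CUBIC) for i in I]))
E
```

```text
t3.63 pos [504.6 202.6 100.2] F [0.8 0.4 0.9] w 0.999
axes x [ 0.157 -0.988  0.001] y [-0.002 -0.001 -1.   ] z [ 0.988  0.157 -0.002] zyaw deg 9.05
tool shift mm [-1.4  0.2  0.4]
spin deg -0.09
spin deg 179.91
```

View pics/e2.png

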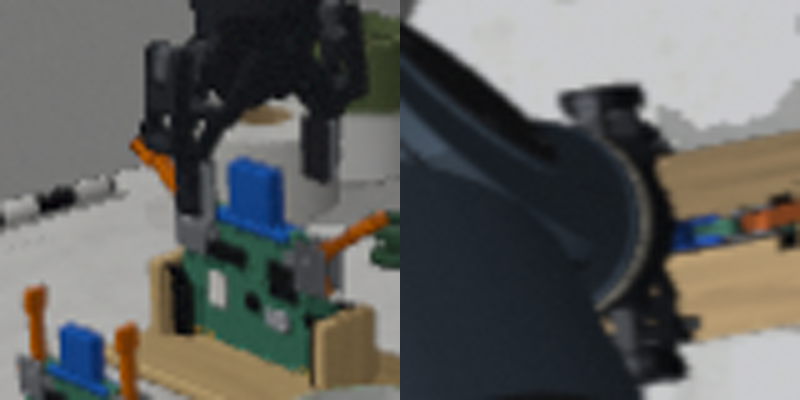

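Call:
apply_moves(
  rows="0 0 0 0 0.5; 0 0 0 0 0.3; 0 0 0 0 0.2; 0 0 0 0 0.1; 0 0 0 0 0; 0 0 0 0 0; 0 0 0 0 0; 0 0 0 0 0; 0 0 0 0 0",
)

```text
time: 4.38
tool_pos: [505.6, 202.6, 101.0]
tool_rot: [0.539, -0.538, 0.458, -0.459]
ft_force: [1.3, -1.1, 7.7]
gripper_width: 0.151
```

```bash
python3 look.py 3; python3 - <<'E'
from h import *
ps=np.load("ps.npy")
plan([ps[0],ps[1],100],ps[2])
I=[cv2.imread("pics/side3.png")[130:210,195:275],cv2.imread("pics/top3.png")[155:235,160:240]]
cv2.imwrite("pics/e3.png",np.hstack([cv2.resize(i,(400,400),interpolation=cv2.INTER_CUBIC) for i in I]))
E
```

```text
t4.48 pos [505.6 202.6 101. ] F [-0.8  0.7  7.2] w 0.152
axes x [ 0.159 -0.987 -0.   ] y [ 0.001  0.    -1.   ] z [0.987 0.159 0.001] zyaw deg 9.13
tool shift mm [-1.6  1.  -0.6]
spin deg -0.02
spin deg 179.98
```

View pics/e3.png

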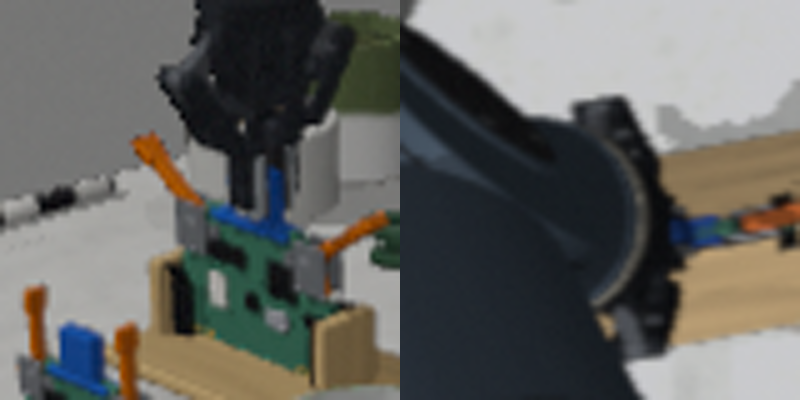

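Call:
apply_moves(
  rows="0 -0.003 0 0 0; 0 -0.006 0 0 0; 0 -0.01 0 0 0; 0 -0.015 0 0 0; 0 -0.015 0 0 0; 0 -0.015 0 0 0; 0 -0.02 0 0 0; 0 -0.02 0 0 0; 0 -0.02 0 0 0; 0 -0.01 0 0 0; 0 0 0 0 0; 0 0 0 0 0",
)

```text
time: 5.48
tool_pos: [504.9, 202.3, 234.3]
tool_rot: [0.538, -0.538, 0.458, -0.459]
ft_force: [0.3, -0.8, -3.7]
gripper_width: 0.157
```

```bash
python3 look.py 4; python3 - <<'E'
from h import *
pr=np.load("pr.npy")
plan([pr[0],pr[1],235],pr[2])
I=[cv2.imread("pics/side4.png")[60:180,190:310],cv2.imread("pics/top4.png")[145:235,150:240]]
cv2.imwrite("pics/e4.png",np.hstack([cv2.resize(i,(400,400),interpolation=cv2.INTER_CUBIC) for i in I]))
E
```

```text
t5.58 pos [504.4 202.  233.2] F [-0.7 -0.4 -3.5] w 0.148
axes x [ 0.159 -0.987  0.001] y [-0.002 -0.001 -1.   ] z [ 0.987  0.159 -0.002] zyaw deg 9.15
tool shift mm [372.1  -1.5 -44.1]
spin deg 11.69
spin deg -168.31
```

View pics/e4.png

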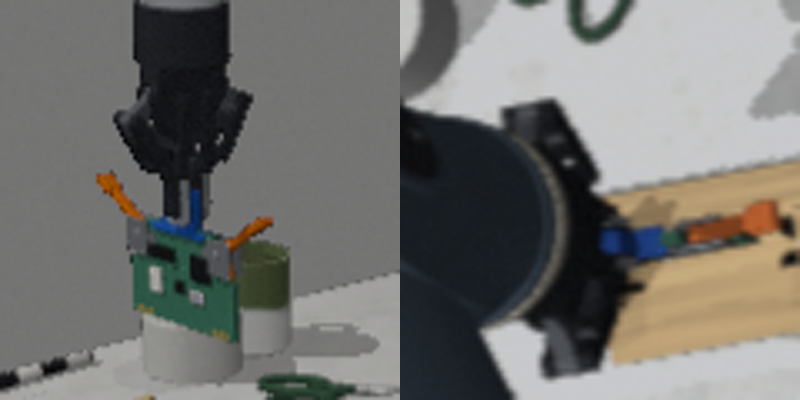

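Call:
apply_moves(
  rows="0.012 0 -0.0015 0 0; 0.024 0 -0.003 0 0; 0.034 0 -0.004 0 0; 0.034 0 -0.004 0 0; 0.034 0 -0.004 0 0; 0.034 0 -0.004 0 0; 0.034 0 -0.004 0 0; 0.034 0 -0.004 0 0; 0.034 0 -0.004 0 0; 0.034 0 -0.004 0 0; 0.034 0 -0.004 0 0; 0.02 0 -0.003 0 0",
)

```text
time: 6.58
tool_pos: [518.2, -167.1, 233.0]
tool_rot: [-0.536, 0.538, -0.46, 0.459]
ft_force: [-0.4, -0.0, -3.3]
gripper_width: 0.155
```

Call:
apply_moves(
  rows="0.01 0 -0.001 2 0; 0 0 0 2 0; 0 0 0 2 0; 0 0 0 2 0; 0 0 0 2 0; 0 0 0 1.7 0; 0 0 0 0 0; 0 0 0 0 0",
)

```text
time: 7.25
tool_pos: [519.8, -171.4, 233.7]
tool_rot: [0.489, -0.489, 0.511, -0.51]
ft_force: [0.2, 0.2, -2.9]
gripper_width: 0.148
```

```bash
python3 look.py 5; python3 - <<'E'
from h import *
pr=np.load("pr.npy")
plan([pr[0],pr[1],235],pr[2])
I=[cv2.imread("pics/side5.png")[120:290,285:455],cv2.imread("pics/top5.png")[140:240,300:400]]
cv2.imwrite("pics/e5.png",np.hstack([cv2.resize(i,(400,400),interpolation=cv2.INTER_CUBIC) for i in I]))
E
```

```text
t7.35 pos [ 520.  -171.6  233.9] F [ 0.4 -0.2 -3.8] w 0.15
axes x [-0.044 -0.999 -0.   ] y [-0.001  0.    -1.   ] z [ 0.999 -0.044 -0.001] zyaw deg -2.5
tool shift mm [ 0.8 -1.1  0.1]
spin deg 0.04
spin deg -179.96
```

View pics/e5.png

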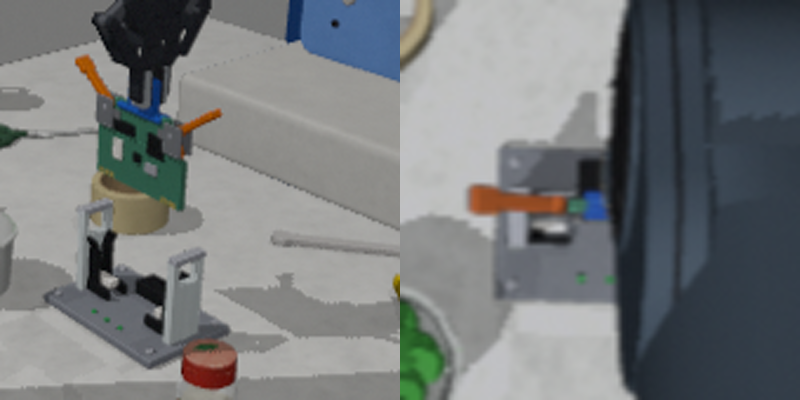

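```bash
python3 - <<'E'
from h import *
def c(n,x0,x1,y0,y1,s,o):
    a=cv2.resize(cv2.imread(n)[y0:y1,x0:x1],None,fx=s,fy=s,interpolation=cv2.INTER_CUBIC);cv2.imwrite(o,a)
c("pics/side5.png",315,385,140,215,8,"pics/g1.png")
c("pics/top5.png",310,370,165,225,8,"pics/g2.png")
c("pics/side5.png",300,390,200,280,8,"pics/g3.png")
E
```

```text
(no output)
```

View pics/g1.png

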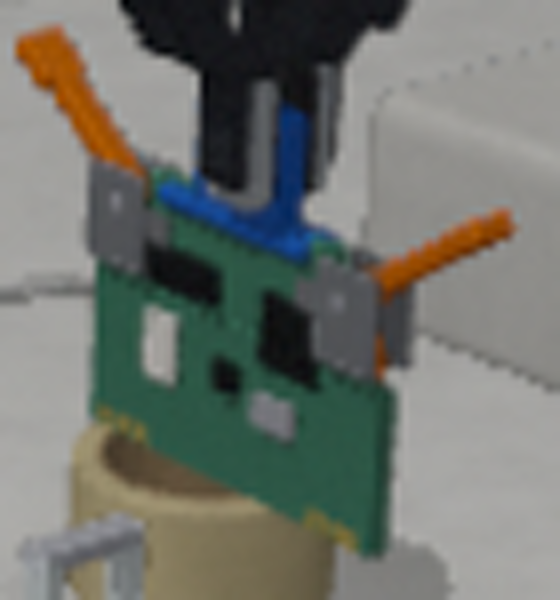

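View pics/g2.png

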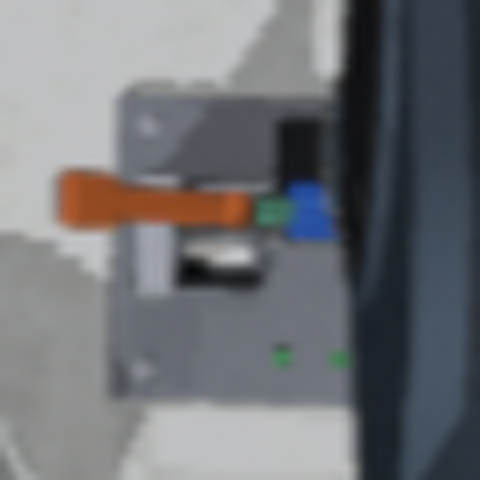

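View pics/g3.png

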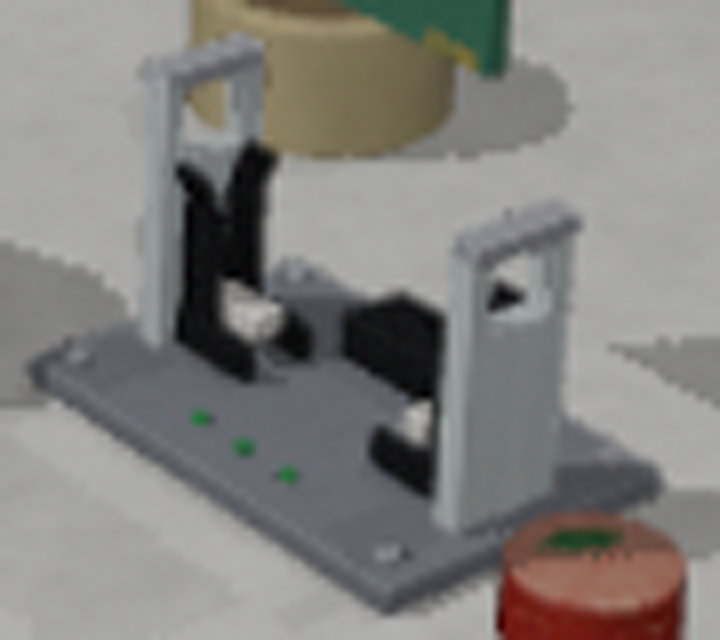

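```bash
python3 - <<'E'
from h import *
S,T=cams("5");pr=np.load("pr.npy")
o1=lambda u,v:np.array([314.5+u/8,139.5+v/8]);o3=lambda u,v:np.array([299.5+u/8,199.5+v/8])
c,s=np.cos(pr[2]),np.sin(pr[2])
print("rack mid lip side obs",o3(359,140),"pred z102",S.pr(tf(pr,[0,0,102])), "z104",S.pr(tf(pr,[0,0,104])))
tcp=np.array([520,-171.6,pr[2]])
z0=143
B=[([-4,60,0],(92,412)),([-4,-60,0],(368,555)),([4,-60,0],(388,552)),([-4,60,45],(97,285)),([4,-60,50],(395,388))]
for P,uv in B:
    q=S.pr(tf(tcp,P,z0))[0];print("board",P,(o1(*uv)-q).round(2))
# jacobian of side px per mm along x,y,z at the slot
q0=S.pr(tf(pr,[0,0,102]))
for d in([1,0,0],[0,1,0],[0,0,1]): print(d,(S.pr(tf(pr,[0,0,102])+np.array(d,float))-q0).round(3))
# top: lever/grip strip center & rack ribs
o2=lambda u,v:np.array([309.5+u/8,164.5+v/8])
q=o2(315,211);print("grip/top",q,T.at(q,z0+90),T.at(q,z0+117))
q=o2(240,208);print("lever hinge",T.at(q,z0+76))
q=o2(75,200);print("lever tip",T.at(q,z0+74+35))
print("post left top: ",T.at(o2(156,235),102),"pred",tf(pr,[0,68,102]))
E
```

```text
rack mid lip side obs [344.375 217.   ] pred z102 [[345.14851627 216.8625834 ]] z104 [[345.19144522 216.09189727]]
board [-4, 60, 0] [-1.57 -1.52]
board [-4, -60, 0] [-2.13 -1.58]
board [4, -60, 0] [-2.24 -1.03]
board [-4, 60, 45] [-1.64  0.22]
board [4, -60, 50] [-2.87 -0.84]
[1, 0, 0] [[ 0.307 -0.12 ]]
[0, 1, 0] [[-0.301 -0.151]]
[0, 0, 1] [[ 0.021 -0.385]]
grip/top [348.875 190.875] [ 521.45242713 -143.40473571  233.        ] [ 519.74777708 -141.26678587  260.        ]
lever hinge [ 523.49048117 -122.85228018  219.        ]
lever tip [524.19852475 -75.18335812 252.        ]
post left top:  [ 522.5187944  -101.51334636  102.        ] pred [[ 523.06566106 -104.48547517  102.        ]]
```

```bash
python3 - <<'E'
from h import *
S,T=cams("5");pr=np.load("pr.npy");ps=np.load("ps.npy")
tcp=np.array([520,-171.6,pr[2]])
for z in(245,250,255):print("side tips mid pred",S.pr(tf(tcp,[0,0,z])),"obs 347.7 156.2")
a=T.at((173.9,208.2),117);b=T.at((246,195.2),117);m=(a+b)/2
print("initial top tips",a,b,m,np.linalg.norm(a-b),"stand",ps, "yaw",np.arctan2(-(a-b)[0],(a-b)[1]))
o3=lambda u,v:np.array([184.5+u/6,144.5+v/6])
print("initial side tips mid obs",(o3(218,80)+o3(525,172))/2,"pred from stand",S.pr(tf(ps,[0,0,117])),"pred from tips top",S.pr(m))
o2=lambda u,v:np.array([309.5+u/8,164.5+v/8])
l=T.at(o2(56,200),252);print("lever l now",l,"offset from tcp",l-np.r_[520,-171.6,252])
E
```

```text
side tips mid pred [[348.09166491 158.91395713]] obs 347.7 156.2
side tips mid pred [[348.20970001 156.78586888]] obs 347.7 156.2
side tips mid pred [[348.3281539  154.65023006]] obs 347.7 156.2
initial top tips [489.75727805 301.21337955 117.        ] [521.05357804 113.8688238  117.        ] [505.40542805 207.54110168 117.        ] 189.9406248277049 stand [5.04780118e+02 2.04073441e+02 1.59598464e-01] yaw 0.16552366254471843
initial side tips mid obs [246.41666667 165.5       ] pred from stand [[246.85527937 166.17318615]] pred from tips top [[246.33074825 165.77097473]]
lever l now [524.26825413 -69.89335686 252.        ] offset from tcp [  4.26825413 101.70664314   0.        ]
```

Call:
apply_moves(
  rows="0.002 0.005 0 0 0; 0.002 0.01 0 0 0; 0 0.01 0 0 0; 0 0.005 0 0 0; 0 0 0 0 0; 0 0 0 0 0",
)

```text
time: 7.85
tool_pos: [519.8, -175.7, 203.7]
tool_rot: [0.489, -0.489, 0.511, -0.511]
ft_force: [-0.4, 0.6, -3.8]
gripper_width: 0.153
```

```bash
python3 look.py 6; python3 - <<'E'
from h import *
pr=np.load("pr.npy")
plan([pr[0],pr[1],235],pr[2])
cv2.imwrite("pics/e6.png",cv2.resize(cv2.imread("pics/side6.png")[150:275,295:395],None,fx=6,fy=4.8*1,interpolation=cv2.INTER_CUBIC))
cv2.imwrite("pics/e6t.png",cv2.resize(cv2.imread("pics/top6.png")[160:230,310:380],None,fx=8,fy=8,interpolation=cv2.INTER_CUBIC))
E
```

```text
t7.95 pos [ 520.3 -175.8  204.5] F [-0.  -0.3 -2.7] w 0.149
axes x [-0.044 -0.999 -0.   ] y [ 0.  0. -1.] z [ 0.999 -0.044  0.   ] zyaw deg -2.54
tool shift mm [ -3.4 -30.5  -0.4]
spin deg -0.01
spin deg 179.99
```

View pics/e6.png

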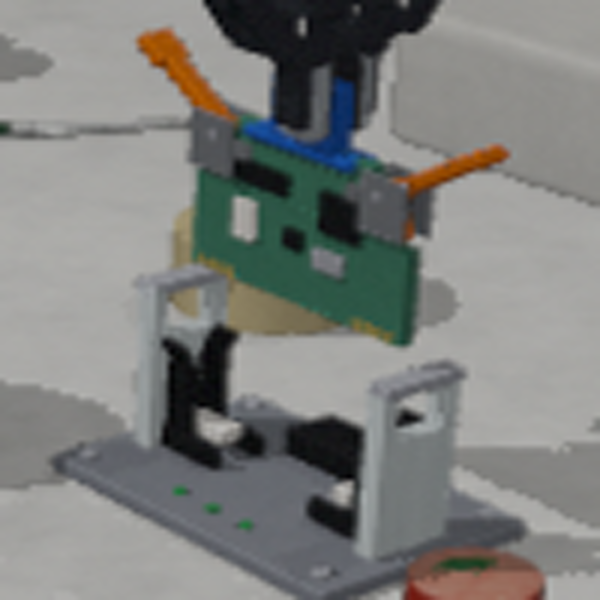

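View pics/e6t.png

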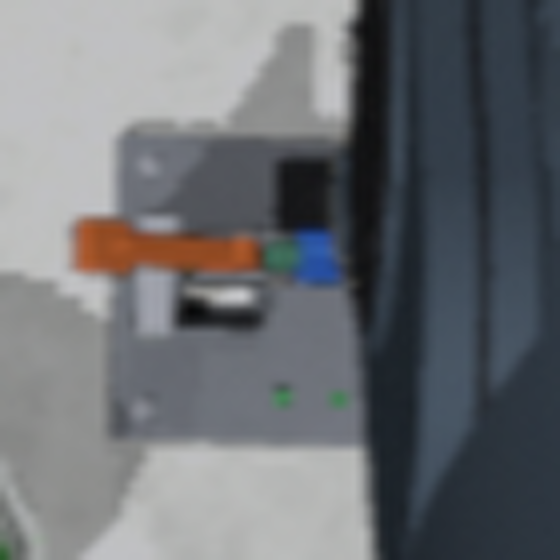

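```bash
python3 - <<'E'
from h import *
S,T=cams("6");pr=np.load("pr.npy")
im=cv2.imread("pics/side6.png");x0,y0,sc=297,192,8
a=cv2.resize(im[y0:y0+75,x0:x0+95],None,fx=sc,fy=sc,interpolation=cv2.INTER_CUBIC)
p=pr.copy();off=np.array([x0-.5,y0-.5])
off=off+np.array([.8,0])
for B in (box((-55,55),(-82,82),(0,10)),box((-18,18),(62,74),(10,102)),box((-18,18),(-74,-62),(10,102)),box((-5.5,5.5),(-62,62),(10,72))):
    draw(a,S,p,B,0,(0,0,255),off,sc)
cv2.imwrite("pics/h1.png",a)
x0,y0=315,155;off=np.array([x0-.5+.8,y0-.5])
a=cv2.resize(im[y0:y0+75,x0:x0+75],None,fx=sc,fy=sc,interpolation=cv2.INTER_CUBIC)
b=np.array([520.2,-175.8,pr[2]]);
b[:2]+=4*np.array([-np.sin(pr[2]),np.cos(pr[2])])
draw(a,S,b,box((-4,4),(-60,60),(0,85)),113.5,(0,0,255),off,sc);draw(a,S,b,box((-7,7),(-17,17),(83,117)),113.5,(255,255,255),off,sc)
cv2.imwrite("pics/h2.png",a)
E
```

```text
(no output)
```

View pics/h1.png

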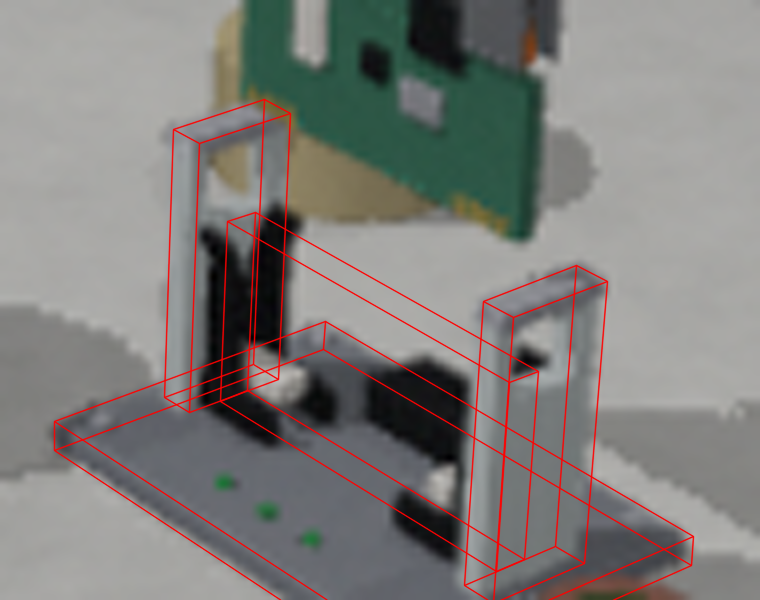

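View pics/h2.png

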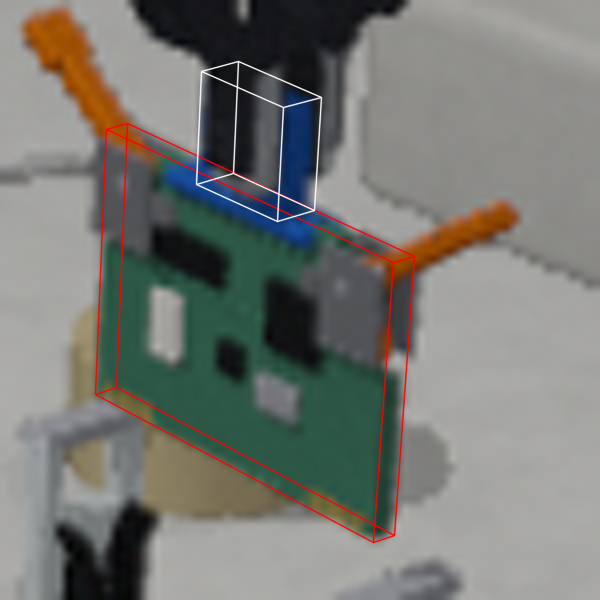

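```bash
python3 - <<'E'
from h import *
def c(n,x0,x1,y0,y1,s,o):
    a=cv2.resize(cv2.imread(n)[y0:y1,x0:x1],None,fx=s,fy=s,interpolation=cv2.INTER_LANCZOS4);cv2.imwrite(o,a)
c("pics/side6.png",322,372,170,226,14,"pics/i1.png")
c("pics/top6.png",315,357,178,204,18,"pics/i2.png")
E
```

```text
(no output)
```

View pics/i1.png

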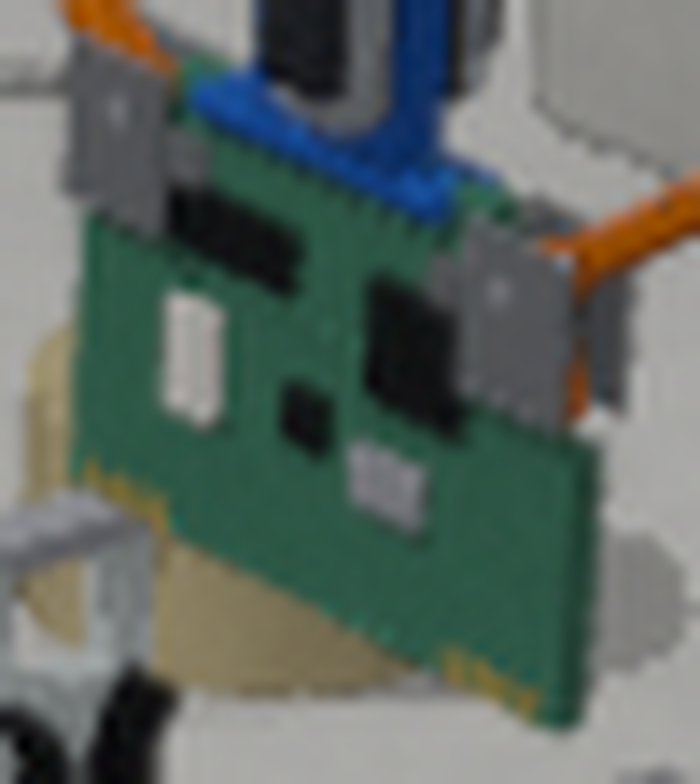

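View pics/i2.png

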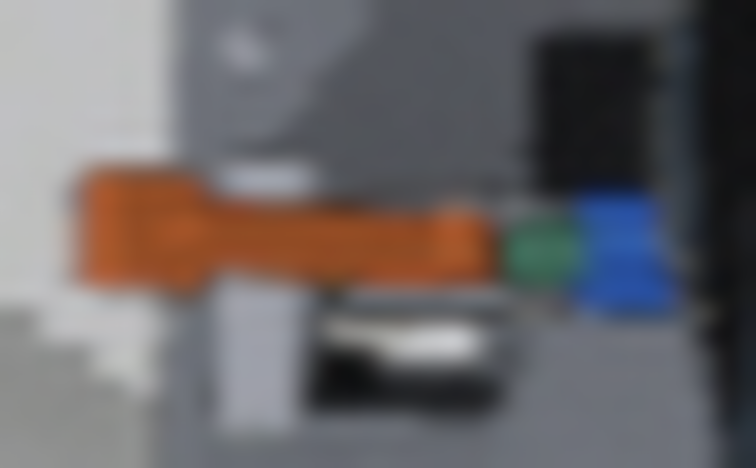

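```bash
python3 - <<'E'
from h import *
S,T=cams("6");pr=np.load("pr.npy")
s=lambda u,v:np.array([321.5+u/14,169.5+v/14])+[.8,0]
t=lambda u,v:np.array([314.5+u/18,177.5+v/18])
ob=[(S,[-4,60,0],s(74,478)),(S,[-4,-60,0],s(557,727)),(S,[4,-60,0],s(582,718))]
tl=[(130,226,92,35),(465,245,47,3),(545,250,33,11),(625,253,20,14)] # v only ; y local, z local(above 74)
def r(p,full=False):
    e=[S.pr(tf(p[:3],P,p[3]))[0]-px for P,_,px in [(o[1],0,o[2]) for o in ob]]
    a=np.concatenate(e)
    b=[T.pr(tf(p[:3],[0,y,74+z],p[3]))[0][1]-t(u,v)[1] for u,v,y,z in tl]
    l=T.pr(tf(p[:3],[0,46+60*.83+1,74+33],p[3]))[0][0]-t(78,0)[0]
    # edge slopes: left edge pt at z h (u only)
    return np.r_[a,b,0.5*l]
q=least_squares(r,[520,-172,pr[2],113]);print(q.x.round(3),r(q.x).round(2),"rack",pr)
J=q.jac;print(np.sqrt(np.diag(np.linalg.inv(J.T@J)))*.3)
E
```

```text
[ 5.20838e+02 -1.71097e+02 -4.90000e-02  1.14523e+02] [-0.25 -0.43 -0.26  0.37  0.55  0.06 -0.22  0.29  0.   -0.05 -0.14] rack [ 5.20057497e+02 -1.72418905e+02 -4.42521483e-02]
[0.50841483 0.739619   0.00722875 0.63846176]
```

Call:
apply_moves(
  rows="0.0014 0.002 -0.0003 0 0; 0 0.004 0 0 0; 0 0.004 0 0 0; 0 0.004 0 0 0; 0 0.003 0 0 0; 0 0 0 0 0",
)

```text
time: 8.45
tool_pos: [519.3, -177.1, 186.4]
tool_rot: [0.489, -0.489, 0.511, -0.511]
ft_force: [0.1, 0.6, -3.2]
gripper_width: 0.15
```

Call:
apply_moves(
  rows="0 0.003 0 0 0; 0 0.003 0 0 0; 0 0.003 0 0 0; 0 0.003 0 0 0; 0 0 0 0 0",
)

```text
time: 8.87
tool_pos: [519.4, -177.2, 174.6]
tool_rot: [0.489, -0.489, 0.511, -0.511]
ft_force: [0.4, -0.4, -3.0]
gripper_width: 0.15
```

```bash
python3 look.py 7; python3 - <<'E'
from h import *
pr=np.load("pr.npy")
plan([pr[0],pr[1],235],pr[2])
cv2.imwrite("pics/e7.png",cv2.resize(cv2.imread("pics/side7.png")[180:275,300:385],None,fx=8,fy=6.3,interpolation=cv2.INTER_LANCZOS4))
cv2.imwrite("pics/e7t.png",cv2.resize(cv2.imread("pics/top7.png")[165:215,310:370],None,fx=12,fy=12,interpolation=cv2.INTER_LANCZOS4))
E
```

```text
t8.97 pos [ 519.7 -177.2  175.2] F [ 0.2  0.6 -3.3] w 0.152
axes x [-0.044 -0.999 -0.   ] y [-0.  0. -1.] z [ 0.999 -0.044 -0.   ] zyaw deg -2.55
tool shift mm [ -4.8 -59.8   0.2]
spin deg -0.01
spin deg 179.99
```

View pics/e7.png

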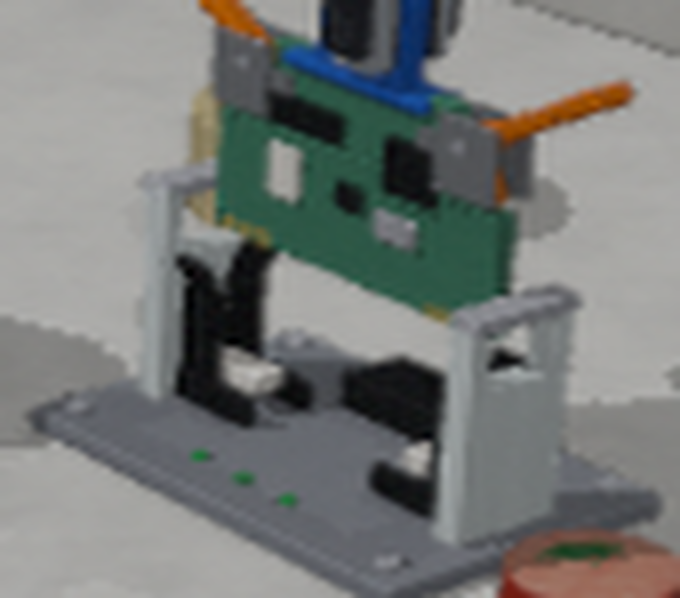

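View pics/e7t.png

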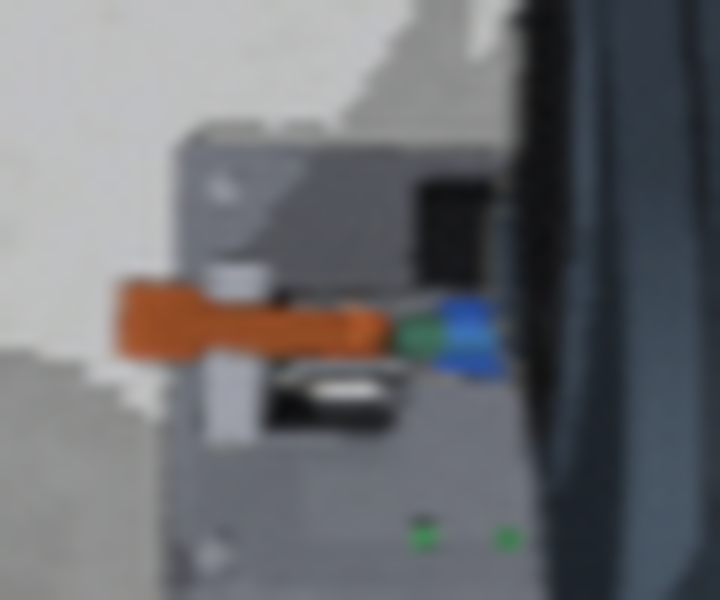

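```bash
python3 - <<'E'
from h import *
S,T=cams("7");pr=np.load("pr.npy")
t=lambda u,v:np.array([309.5+u/12,164.5+v/12])
print("post",T.at(t(238,354),102),"pred",tf(pr,[0,68,102]))
for u,v,y,z in((160,320,92,190),(240,325,70,175),(365,331,46,160),(470,336,25,175)):
    q=T.at(t(u,v),z);d=np.array([np.cos(pr[2]),np.sin(pr[2])])@(q[:2]-pr[:2]);e=np.array([-np.sin(pr[2]),np.cos(pr[2])])@(q[:2]-pr[:2]);print(z,"x rel",d.round(2),"y rel",e.round(1))
for p in ([0,92,190],[0,46,160],[0,46,30]): print(p,((T.pr(tf(pr,p))[0]-[309.5,164.5])*12).round(0))
print(((T.pr(tf(pr,[[5.5,50,72],[-5.5,50,72],[9,50,72],[-9,50,72]]))-[309.5,164.5])*12).round(0))
E
```

```text
post [ 522.17872594 -102.38358835  102.        ] pred [[ 523.06566106 -104.48547517  102.        ]]
190 x rel 0.34 y rel 88.0
175 x rel 0.78 y rel 71.6
160 x rel 1.29 y rel 45.5
175 x rel 0.0 y rel 25.0
[0, 92, 190] [140. 321.]
[0, 46, 160] [362. 337.]
[0, 46, 30] [333. 370.]
[[324. 336.]
 [323. 384.]
 [325. 320.]
 [322. 400.]]
```

Call:
apply_moves(
  rows="0 0.002 -0.0007 0 0; 0 0.002 0 0 0; 0 0.002 0 0 0; 0 0.002 0 0 0; 0 0.002 0 0 0; 0 0.002 0 0 0; 0 0 0 0 0",
)

```text
time: 9.55
tool_pos: [518.8, -177.2, 162.8]
tool_rot: [0.489, -0.489, 0.511, -0.511]
ft_force: [-0.2, -0.5, -3.7]
gripper_width: 0.149
```

Call:
apply_moves(
  rows="0 0.0015 0 0 0; 0 0.0015 0 0 0; 0 0.0015 0 0 0; 0 0.0015 0 0 0; 0 0 0 0 0",
)

```text
time: 9.97
tool_pos: [518.9, -177.2, 157.0]
tool_rot: [0.489, -0.489, 0.511, -0.511]
ft_force: [0.9, 0.5, -4.4]
gripper_width: 0.156
```

Call:
apply_moves(
  rows="0 0.0015 0 0 0; 0 0.0015 0 0 0; 0 0.0015 0 0 0; 0 0.0015 0 0 0; 0 0 0 0 0",
)

```text
time: 10.38
tool_pos: [518.8, -177.2, 150.9]
tool_rot: [0.489, -0.489, 0.511, -0.511]
ft_force: [-0.4, 0.5, -3.6]
gripper_width: 0.153
```

Call:
apply_moves(
  rows="0 0.0015 0 0 0; 0 0.0015 0 0 0; 0 0.0015 0 0 0; 0 0.0015 0 0 0; 0 0 0 0 0",
)

```text
time: 10.8
tool_pos: [518.8, -177.2, 145.0]
tool_rot: [0.489, -0.489, 0.511, -0.511]
ft_force: [0.4, -0.4, -3.1]
gripper_width: 0.154
```

```bash
python3 look.py 8; python3 - <<'E'
from h import *
pr=np.load("pr.npy")
plan([pr[0],pr[1],235],pr[2])
cv2.imwrite("pics/e8.png",cv2.resize(cv2.imread("pics/side8.png")[180:275,300:385],None,fx=8,fy=6.3,interpolation=cv2.INTER_LANCZOS4))
E
```

```text
t10.90 pos [ 519.  -177.2  145.2] F [ 0.3 -0.2 -3. ] w 0.151
axes x [-0.044 -0.999 -0.   ] y [-0.  0. -1.] z [ 0.999 -0.044 -0.   ] zyaw deg -2.55
tool shift mm [ -4.8 -89.8   0.8]
spin deg -0.01
spin deg 179.99
```

View pics/e8.png

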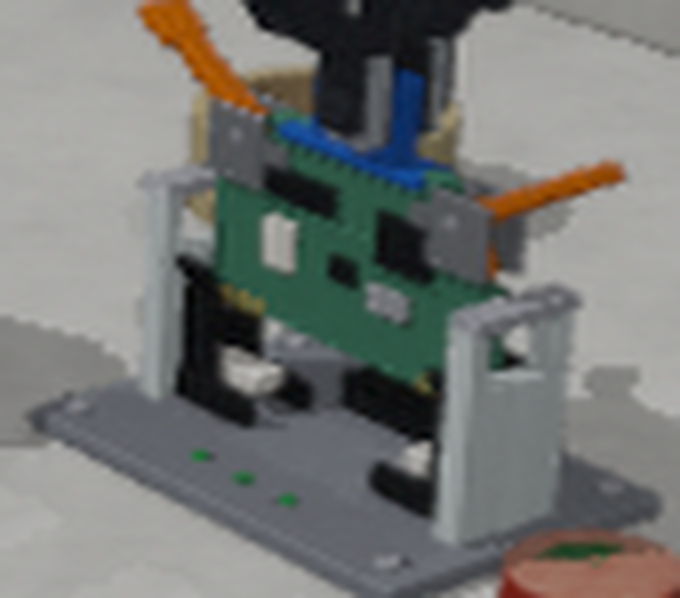

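Call:
apply_moves(
  rows="0 0.0015 0 0 0; 0 0.0015 0 0 0; 0 0.0015 0 0 0; 0 0.0015 0 0 0; 0 0.0015 0 0 0; 0 0.0015 0 0 0; 0 0 0 0 0",
)

```text
time: 11.48
tool_pos: [518.9, -177.2, 136.0]
tool_rot: [0.489, -0.489, 0.511, -0.511]
ft_force: [0.1, -0.5, -3.2]
gripper_width: 0.146
```

Call:
apply_moves(
  rows="0 0.0015 0 0 0; 0 0.0015 0 0 0; 0 0.0015 0 0 0; 0 0.0015 0 0 0; 0 0.0015 0 0 0; 0 0.0015 0 0 0; 0 0 0 0 0",
)

```text
time: 12.07
tool_pos: [518.9, -177.2, 126.9]
tool_rot: [0.489, -0.489, 0.511, -0.511]
ft_force: [0.4, 0.3, -3.8]
gripper_width: 0.148
```

Call:
apply_moves(
  rows="0 0.001 0 0 0; 0 0.001 0 0 0; 0 0.001 0 0 0; 0 0 0 0 0",
)

```text
time: 12.4
tool_pos: [518.9, -177.2, 124.1]
tool_rot: [0.489, -0.489, 0.511, -0.511]
ft_force: [-0.5, -0.7, -3.3]
gripper_width: 0.152
```

Call:
apply_moves(
  rows="0 0.001 0 0 0; 0 0.001 0 0 0; 0 0.0005 0 0 0; 0 0 0 0 0",
)

```text
time: 12.73
tool_pos: [519.0, -177.2, 121.7]
tool_rot: [0.489, -0.489, 0.511, -0.511]
ft_force: [0.1, 0.3, -3.0]
gripper_width: 0.157
```

Call:
apply_moves(
  rows="0 0.0005 0 0 0; 0 0.0005 0 0 0; 0 0 0 0 0",
)

```text
time: 12.98
tool_pos: [519.0, -177.2, 120.7]
tool_rot: [0.489, -0.489, 0.511, -0.511]
ft_force: [0.1, -0.1, -3.8]
gripper_width: 0.15
```

Call:
apply_moves(
  rows="0 0.0005 0 0 0; 0 0 0 0 0",
)

```text
time: 13.15
tool_pos: [519.0, -177.2, 120.2]
tool_rot: [0.489, -0.489, 0.511, -0.511]
ft_force: [-0.6, -0.0, -3.4]
gripper_width: 0.155
```

Call:
apply_moves(
  rows="0 0.0005 0 0 0; 0 0 0 0 0",
)

```text
time: 13.32
tool_pos: [519.0, -177.2, 119.7]
tool_rot: [0.489, -0.489, 0.511, -0.511]
ft_force: [0.1, -0.0, -3.2]
gripper_width: 0.15
```

Call:
apply_moves(
  rows="0 0.0004 0 0 0; 0 0 0 0 0",
)

```text
time: 13.48
tool_pos: [519.0, -177.2, 119.3]
tool_rot: [0.489, -0.489, 0.511, -0.511]
ft_force: [-0.0, 0.4, -4.2]
gripper_width: 0.149
```

Call:
apply_moves(
  rows="0 0.0004 0 0 0; 0 0 0 0 0",
)

```text
time: 13.65
tool_pos: [519.1, -177.2, 119.1]
tool_rot: [-0.489, 0.489, -0.511, 0.511]
ft_force: [0.2, -0.0, -1.9]
gripper_width: 0.155
```

Call:
apply_moves(
  rows="0 0.0004 0 0 0; 0 0 0 0 0",
)

```text
time: 13.82
tool_pos: [519.2, -177.2, 119.0]
tool_rot: [-0.489, 0.489, -0.511, 0.511]
ft_force: [-1.3, 0.3, 3.2]
gripper_width: 0.149
```

Call:
apply_moves(
  rows="0 -0.0004 0 0 0; 0 0 0 0 0.25; 0 0 0 0 0.35; 0 0 0 0 0.5; 0 0 0 0 0.5; 0 0 0 0 0.5; 0 0 0 0 0.5",
)

```text
time: 14.4
tool_pos: [519.1, -177.2, 119.0]
tool_rot: [-0.489, 0.489, -0.511, 0.511]
ft_force: [-0.1, -0.6, 0.4]
gripper_width: 0.502
```

```bash
python3 look.py 9; python3 - <<'E'
from h import *
pr=np.load("pr.npy")
plan([pr[0],pr[1],235],pr[2])
cv2.imwrite("pics/e9.png",cv2.resize(cv2.imread("pics/side9.png")[180:275,300:385],None,fx=8,fy=6.3,interpolation=cv2.INTER_LANCZOS4))
E
```

```text
t14.50 pos [ 519.  -177.2  119. ] F [0.6 0.1 0.8] w 0.504
axes x [-0.045 -0.999 -0.   ] y [ 0.  0. -1.] z [ 0.999 -0.045  0.   ] zyaw deg -2.55
tool shift mm [  -4.8 -116.     0.8]
spin deg -0.02
spin deg 179.98
```

View pics/e9.png

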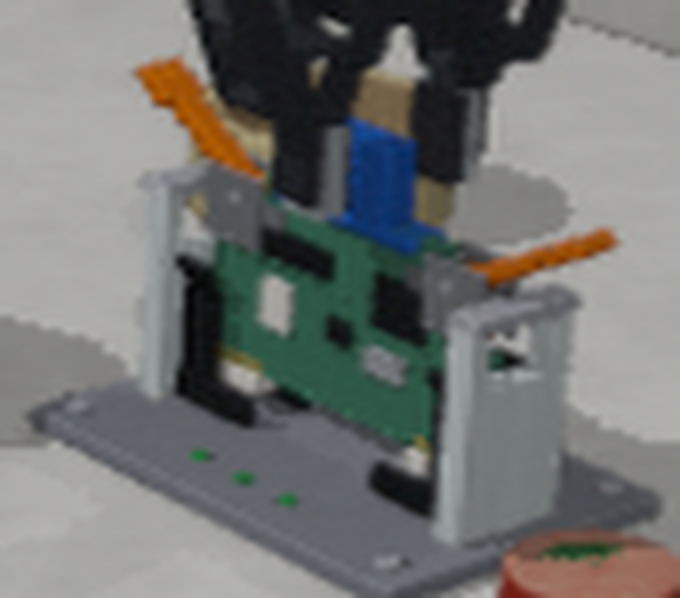

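Call:
apply_moves(
  rows="0 -0.005 0 0 0.5; 0 -0.015 0 0 0.5; 0 -0.03 0 0 0.5; 0 -0.03 0 0 0.5; 0 -0.01 0 0 0; 0 0 0 0 0; 0 0 0 0 0; 0 0 0 0 0; 0 0 0 0 0",
)

```text
time: 15.25
tool_pos: [518.3, -177.1, 207.8]
tool_rot: [0.488, -0.489, 0.512, -0.51]
ft_force: [0.4, -0.2, 0.0]
gripper_width: -0.002
```

```bash
python3 look.py 10; python3 - <<'E'
from h import *
pr=np.load("pr.npy")
plan(tf(pr,[0,125,126])[0],pr[2])
cv2.imwrite("pics/e10.png",cv2.resize(cv2.imread("pics/side10.png")[130:275,290:395],None,fx=5,fy=4,interpolation=cv2.INTER_LANCZOS4))
cv2.imwrite("pics/e10t.png",cv2.resize(cv2.imread("pics/top10.png")[155:235,300:400],None,fx=7,fy=7,interpolation=cv2.INTER_LANCZOS4))
E
```

```text
t15.35 pos [ 518.5 -177.1  207.9] F [ 0.1 -0.  -0.3] w 0.0
axes x [-0.044 -0.999 -0.001] y [-0.002  0.001 -1.   ] z [ 0.999 -0.044 -0.002] zyaw deg -2.55
tool shift mm [-129.7   82.     1.5]
spin deg -0.01
spin deg 179.99
```

View pics/e10.png

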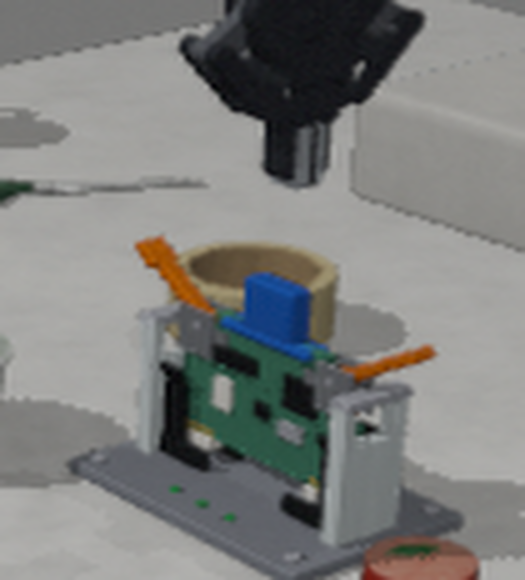

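View pics/e10t.png

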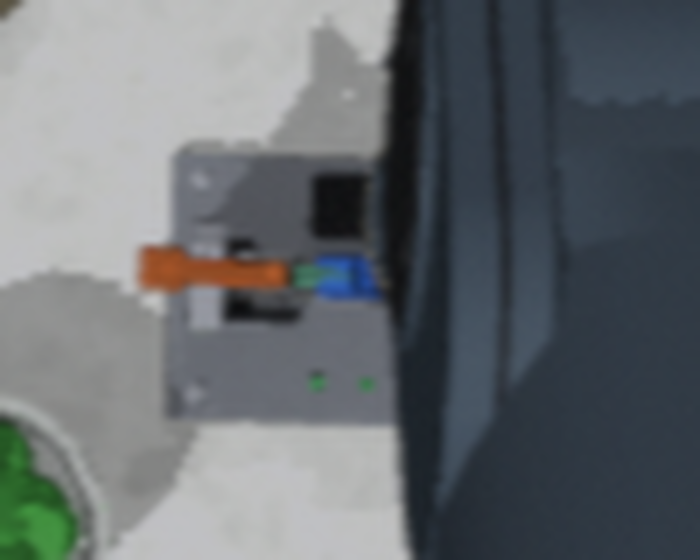

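Call:
apply_moves(
  rows="-0.02 0 0 0 0; -0.03 0 0 0 0; -0.03 0 0 0 0; -0.03 0 0.0015 0 0; -0.02 0 0 0 0; 0 0.01 0 0 0; 0 0.025 0 0 0; 0 0.025 0 0 0; 0 0.02 0 0 0; 0 0.002 0 0 0; 0 0 0 0 0",
)

```text
time: 16.27
tool_pos: [525.3, -47.8, 125.7]
tool_rot: [0.488, -0.49, 0.512, -0.51]
ft_force: [0.2, -0.0, 0.8]
gripper_width: 0.002
```

```bash
python3 look.py 11; python3 - <<'E'
from h import *
pr=np.load("pr.npy")
plan(tf(pr,[0,110,126])[0],pr[2])
cv2.imwrite("pics/e11.png",cv2.resize(cv2.imread("pics/side11.png")[130:275,270:395],None,fx=5,fy=4,interpolation=cv2.INTER_LANCZOS4))
cv2.imwrite("pics/e11t.png",cv2.resize(cv2.imread("pics/top11.png")[155:235,300:400],None,fx=7,fy=7,interpolation=cv2.INTER_LANCZOS4))
E
```

```text
t16.37 pos [526.8 -47.6 127.7] F [ 0.2 -0.5  1.2] w -0.003
axes x [-0.045 -0.999 -0.   ] y [ 0.001  0.    -1.   ] z [ 0.999 -0.045  0.001] zyaw deg -2.57
tool shift mm [15.   1.7 -1.2]
spin deg -0.03
spin deg 179.97
```

View pics/e11.png

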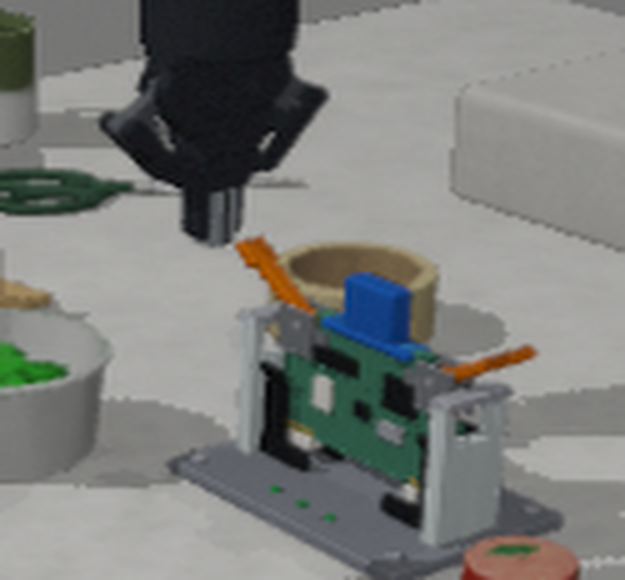

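View pics/e11t.png

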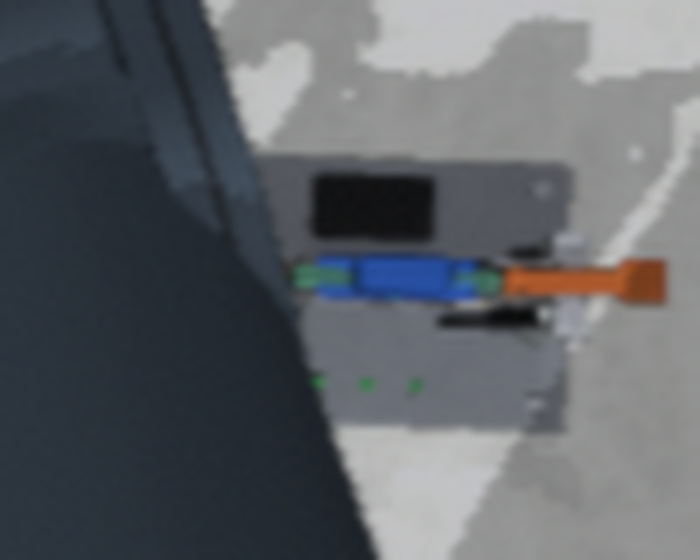

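Call:
apply_moves(
  rows="0 0.006 -0.001 0 0; 0.004 0 0 0 0; 0.004 0 0 0 0; 0.003 0 0 0 0; 0 0 0 0 0; 0 0 0 0 0",
)

```text
time: 16.87
tool_pos: [524.9, -58.8, 121.2]
tool_rot: [-0.489, 0.488, -0.511, 0.511]
ft_force: [0.1, -0.8, -0.3]
gripper_width: -0.001
```

Call:
apply_moves(
  rows="0.002 0 0 0 0; 0.002 0 0 0 0; 0.002 0 0 0 0; 0.002 0 0 0 0; 0 0 0 0 0; 0 0 0 0 0",
)

```text
time: 17.37
tool_pos: [525.1, -64.7, 121.4]
tool_rot: [0.49, -0.488, 0.511, -0.511]
ft_force: [0.1, 6.9, 3.3]
gripper_width: 0.002
```

Call:
apply_moves(
  rows="0.002 0 0 0 0; 0.002 0 0 0 0; 0.002 0 0 0 0; 0.002 0 0 0 0; 0 0 0 0 0; 0 0 0 0 0",
)

```text
time: 17.87
tool_pos: [524.0, -74.8, 120.9]
tool_rot: [-0.488, 0.489, -0.511, 0.511]
ft_force: [-0.3, 1.2, 0.1]
gripper_width: 0.006
```

```bash
python3 look.py 12; python3 - <<'E'
from h import *
pr=np.load("pr.npy")
plan(tf(pr,[0,110,126])[0],pr[2])
cv2.imwrite("pics/e12.png",cv2.resize(cv2.imread("pics/side12.png")[150:255,290:395],None,fx=6,fy=5,interpolation=cv2.INTER_LANCZOS4))
E
```

```text
t17.97 pos [523.9 -74.8 120.9] F [ 0.4  0.2 -0.1] w 0.0
axes x [-0.045 -0.999  0.   ] y [-0. -0. -1.] z [ 0.999 -0.045 -0.   ] zyaw deg -2.58
tool shift mm [-12.3  -5.1   0.4]
spin deg -0.04
spin deg 179.96
```

View pics/e12.png

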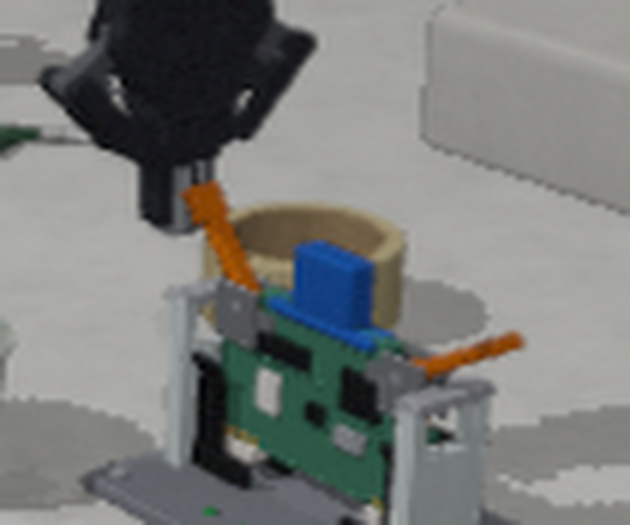

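Call:
apply_moves(
  rows="0.002 0 0 0 0; 0.002 0 0 0 0; 0.002 0 0 0 0; 0.002 0 0 0 0; 0.002 0 0 0 0; 0.002 0 0 0 0; 0 0 0 0 0",
)

```text
time: 18.55
tool_pos: [523.5, -87.0, 121.0]
tool_rot: [-0.488, 0.489, -0.511, 0.511]
ft_force: [-0.4, 0.4, -0.4]
gripper_width: -0.0
```

Call:
apply_moves(
  rows="0.0015 0 0 0 0; 0.0015 0 0 0 0; 0.0015 0 0 0 0; 0.0015 0 0 0 0; 0 0 0 0 0",
)

```text
time: 18.97
tool_pos: [523.3, -92.7, 121.0]
tool_rot: [-0.489, 0.489, -0.511, 0.511]
ft_force: [-0.6, 0.0, 0.5]
gripper_width: -0.003
```

Call:
apply_moves(
  rows="0.001 0 0 0 0; 0.001 0 0 0 0; 0.001 0 0 0 0; 0.001 0 0 0 0; 0 0 0 0 0",
)

```text
time: 19.38
tool_pos: [523.2, -96.1, 121.0]
tool_rot: [0.489, -0.489, 0.511, -0.511]
ft_force: [-0.6, 2.8, 0.7]
gripper_width: -0.004
```

Call:
apply_moves(
  rows="0.001 0 0 0 0; 0.001 0 0 0 0; 0.001 0 0 0 0; 0.001 0 0 0 0; 0 0 0 0 0",
)

```text
time: 19.8
tool_pos: [523.0, -100.0, 121.0]
tool_rot: [0.489, -0.489, 0.511, -0.511]
ft_force: [-0.1, 5.6, 1.5]
gripper_width: -0.001
```

```bash
python3 look.py 13; python3 - <<'E'
from h import *
pr=np.load("pr.npy")
plan(tf(pr,[0,61,121])[0],pr[2])
cv2.imwrite("pics/e13.png",cv2.resize(cv2.imread("pics/side13.png")[150:255,290:395],None,fx=6,fy=5,interpolation=cv2.INTER_LANCZOS4))
E
```

```text
t19.90 pos [ 523. -100.  121.] F [0.7 5.5 0.6] w -0.0
axes x [-0.044 -0.999 -0.   ] y [ 0.  0. -1.] z [ 0.999 -0.044  0.   ] zyaw deg -2.53
tool shift mm [11.4  0.   0.2]
spin deg 0.0
spin deg -180.0
```

View pics/e13.png

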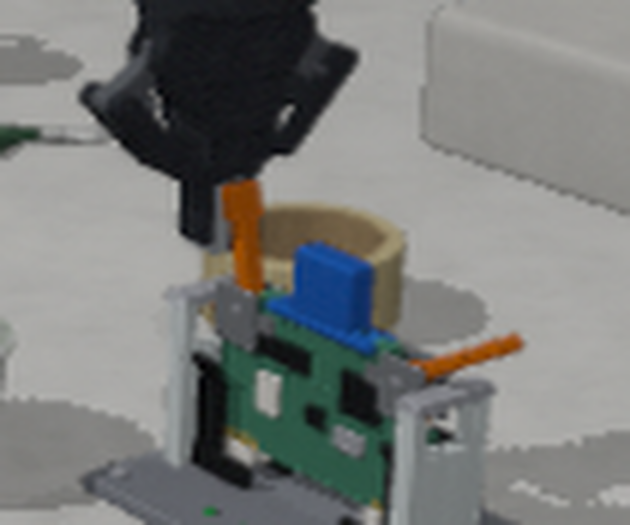

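Call:
apply_moves(
  rows="0.001 0 0 0 0; 0.001 0 0 0 0; 0.001 0 0 0 0; 0.001 0 0 0 0; 0 0 0 0 0",
)

```text
time: 20.32
tool_pos: [522.8, -103.5, 120.9]
tool_rot: [0.489, -0.489, 0.511, -0.511]
ft_force: [0.6, 7.1, 0.7]
gripper_width: -0.002
```

Call:
apply_moves(
  rows="0.001 0 0 0 0; 0.001 0 0 0 0; 0.0005 0 0 0 0; 0 0 0 0 0",
)

```text
time: 20.65
tool_pos: [522.7, -105.5, 120.7]
tool_rot: [0.489, -0.489, 0.511, -0.51]
ft_force: [0.1, 8.5, -2.2]
gripper_width: 0.003
```

Call:
apply_moves(
  rows="0.0005 0 0 0 0; 0.0005 0 0 0 0; 0 0 0 0 0",
)

```text
time: 20.9
tool_pos: [522.6, -106.1, 120.7]
tool_rot: [0.49, -0.489, 0.511, -0.51]
ft_force: [1.2, 10.4, -1.9]
gripper_width: -0.004
```

Call:
apply_moves(
  rows="0.0005 0 0 0 0; 0 0 0 0 0",
)

```text
time: 21.07
tool_pos: [522.6, -106.4, 120.7]
tool_rot: [0.49, -0.489, 0.511, -0.51]
ft_force: [1.6, 10.3, -1.0]
gripper_width: 0.003
```

```bash
python3 look.py 14; python3 - <<'E'
from h import *
pr=np.load("pr.npy")
plan(tf(pr,[0,61,121])[0],pr[2])
cv2.imwrite("pics/e14.png",cv2.resize(cv2.imread("pics/side14.png")[170:255,310:395],None,fx=8,fy=7,interpolation=cv2.INTER_LANCZOS4))
E
```

```text
t21.17 pos [ 522.6 -106.4  120.7] F [ 0.6 10.5 -2.8] w -0.0
axes x [-0.043 -0.999 -0.002] y [-0.     0.002 -1.   ] z [ 0.999 -0.043 -0.   ] zyaw deg -2.45
tool shift mm [ 5.1 -0.3  0.3]
spin deg 0.08
spin deg -179.92
```

View pics/e14.png

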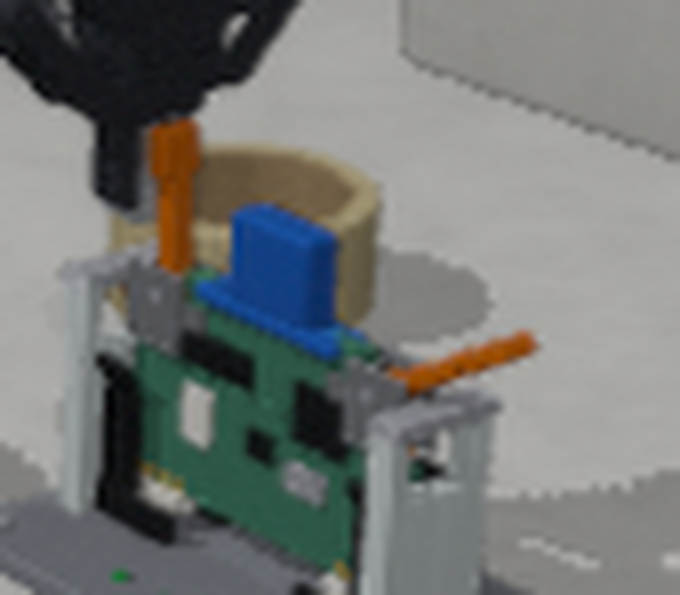

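Call:
apply_moves(
  rows="0.0005 0 0 0 0; 0 0 0 0 0",
)

```text
time: 21.33
tool_pos: [522.6, -106.7, 120.7]
tool_rot: [0.49, -0.489, 0.511, -0.51]
ft_force: [-0.3, 10.9, -2.7]
gripper_width: 0.003
```

Call:
apply_moves(
  rows="0.0005 0 0 0 0; 0 0 0 0 0; 0 0 0 0 0",
)

```text
time: 21.58
tool_pos: [522.6, -107.0, 120.7]
tool_rot: [0.49, -0.489, 0.511, -0.51]
ft_force: [1.5, 11.0, -2.2]
gripper_width: -0.003
```

```bash
python3 - <<'E'
from workcell import arm
s=arm.get_state();print(s["tool_pos"].round(2),s["ft_force"].round(2),s["torque"].round(2))
E
```

```text
[ 522.6  -106.96  120.7 ] [ 1.52 10.99 -2.23] [ 2.19 -0.13 -0.01]
```

Call:
apply_moves(
  rows="0.0005 0 0 0 0; 0.0005 0 0 0 0; 0 0 0 0 0",
)

```text
time: 21.83
tool_pos: [522.6, -107.6, 120.6]
tool_rot: [0.49, -0.489, 0.511, -0.51]
ft_force: [1.0, 12.9, -1.8]
gripper_width: -0.002
```

Call:
apply_moves(
  rows="0.0005 0 0 0 0; 0 0 0 0 0; 0 0 0 0 0",
)

```text
time: 22.08
tool_pos: [522.5, -107.8, 120.6]
tool_rot: [0.49, -0.489, 0.511, -0.509]
ft_force: [1.1, 13.1, -3.9]
gripper_width: -0.0
```

```bash
python3 look.py 15; python3 - <<'E'
from h import *
pr=np.load("pr.npy")
plan(tf(pr,[0,61,121])[0],pr[2])
cv2.imwrite("pics/e15.png",cv2.resize(cv2.imread("pics/side15.png")[170:255,310:395],None,fx=8,fy=7,interpolation=cv2.INTER_LANCZOS4))
E
```

```text
t22.18 pos [ 522.5 -107.9  120.6] F [ 1.3 13.  -4.1] w -0.003
axes x [-0.042 -0.999 -0.003] y [-0.     0.003 -1.   ] z [ 0.999 -0.042 -0.   ] zyaw deg -2.41
tool shift mm [ 3.6 -0.4  0.4]
spin deg 0.13
spin deg -179.87
```

View pics/e15.png

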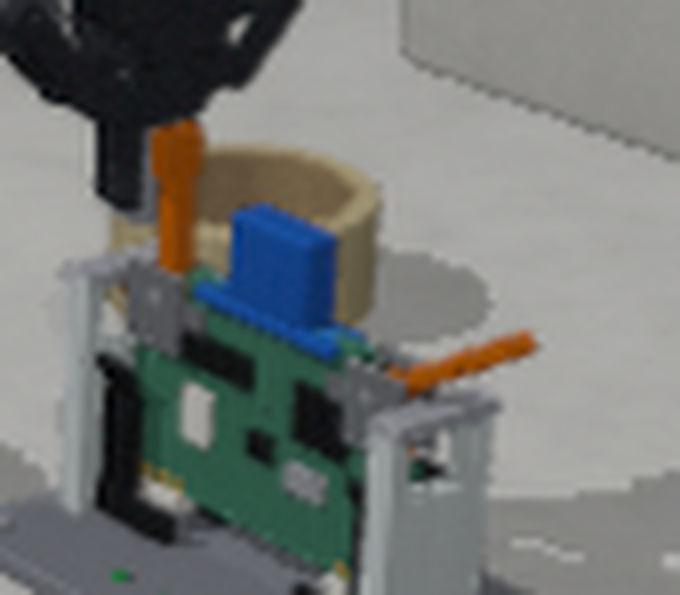

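Call:
apply_moves(
  rows="0.0005 0 0 0 0; 0.0005 0 0 0 0; 0 0 0 0 0",
)

```text
time: 22.43
tool_pos: [522.5, -108.4, 120.5]
tool_rot: [0.49, -0.489, 0.511, -0.509]
ft_force: [1.5, 14.8, -3.6]
gripper_width: -0.003
```

```bash
python3 - <<'E'
from workcell import arm
s=arm.get_state();print(s["tool_pos"].round(2),s["ft_force"].round(2),s["torque"].round(2))
E
```

```text
[ 522.5  -108.4   120.54] [ 1.54 14.8  -3.56] [ 2.9  -0.23  0.04]
```

Call:
apply_moves(
  rows="0.0005 0 0 0 0; 0.0005 0 0 0 0; 0 0 0 0 0",
)

```text
time: 22.68
tool_pos: [522.5, -108.9, 120.5]
tool_rot: [0.491, -0.489, 0.511, -0.509]
ft_force: [2.0, 16.8, -4.6]
gripper_width: -0.001
```

```bash
python3 - <<'E'
from workcell import arm
s=arm.get_state();print(s["tool_pos"].round(2),s["ft_force"].round(2),s["torque"].round(2))
E
```

```text
[ 522.45 -108.92  120.47] [ 1.96 16.84 -4.61] [ 3.14 -0.27 -0.08]
```

```bash
python3 look.py 16; python3 - <<'E'
from h import *
I=[cv2.resize(cv2.imread(f"pics/side{n}.png")[180:225,315:360],None,fx=8.8,fy=8.8,interpolation=cv2.INTER_LANCZOS4) for n in(14,16)]
cv2.imwrite("pics/e16.png",np.hstack(I))
E
```

```text
(no output)
```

View pics/e16.png

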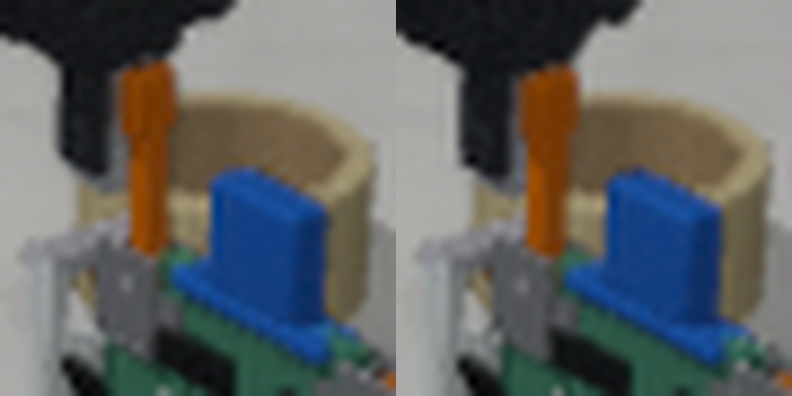

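Call:
apply_moves(
  rows="-0.006 0 0 0 0; -0.014 0 0 0 0; 0 -0.02 0 0 0; 0 -0.035 0 0 0; 0 -0.03 0 0 0; 0.02 0 0 0 0; 0.035 0 0 0 0; 0.035 0 0 0 0; 0.035 0 0 0 0; 0.035 0 0 0 0; 0.025 0 0 0 0; 0.01 0 0 0 0",
)

```text
time: 23.78
tool_pos: [512.5, -293.8, 205.5]
tool_rot: [-0.486, 0.488, -0.512, 0.513]
ft_force: [-0.3, 0.2, -0.2]
gripper_width: 0.002
```

```bash
python3 look.py 17; python3 - <<'E'
from h import *
pr=np.load("pr.npy")
plan(tf(pr,[0,-125,121])[0],pr[2])
cv2.imwrite("pics/e17.png",cv2.resize(cv2.imread("pics/side17.png")[160:260,310:410],None,fx=7,fy=5.9,interpolation=cv2.INTER_LANCZOS4))
cv2.imwrite("pics/e17t.png",cv2.resize(cv2.imread("pics/top17.png")[155:235,300:400],None,fx=7,fy=7,interpolation=cv2.INTER_LANCZOS4))
E
```

```text
t23.88 pos [ 513.4 -290.5  205.5] F [0.5 0.6 0.9] w -0.001
axes x [-0.049 -0.999  0.001] y [-0.001 -0.001 -1.   ] z [ 0.999 -0.049 -0.001] zyaw deg -2.82
tool shift mm [ 6.6 84.5  1.6]
spin deg -0.28
spin deg 179.72
```

View pics/e17.png

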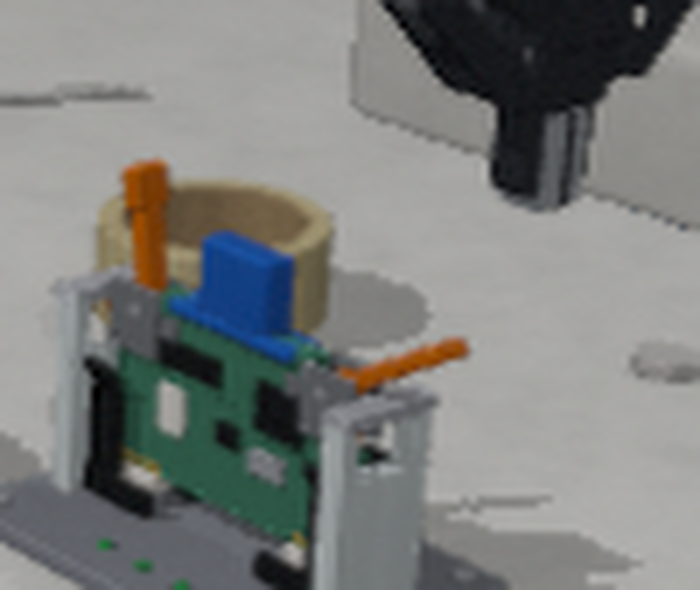

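View pics/e17t.png

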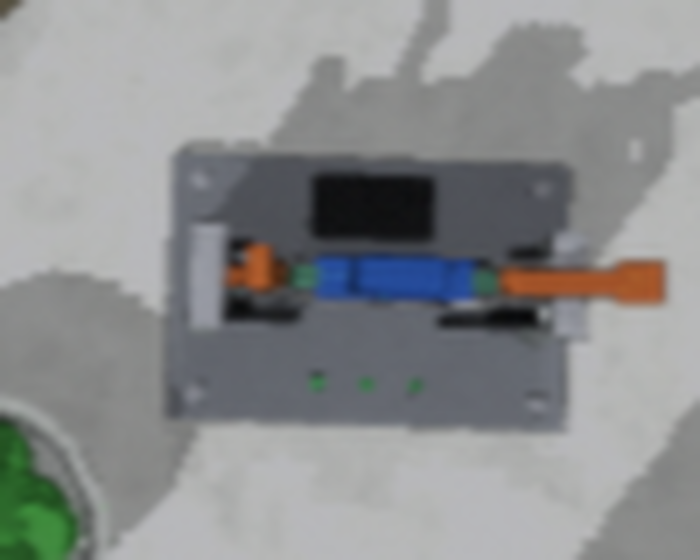

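Call:
apply_moves(
  rows="0.0066 0.01 0.0016 0.25 0; 0 0.025 0 0 0; 0 0.025 0 0 0; 0 0.02 0 0 0; 0 0.0045 0 0 0; 0 0 0 0 0; 0 0 0 0 0",
)

```text
time: 24.47
tool_pos: [516.6, -293.3, 122.0]
tool_rot: [-0.488, 0.488, -0.512, 0.512]
ft_force: [-0.7, -0.1, 0.1]
gripper_width: -0.001
```

Call:
apply_moves(
  rows="-0.003 0 0 0 0; -0.003 0 0 0 0; -0.003 0 0 0 0; -0.002 0 0 0 0; -0.002 0 0 0 0; -0.002 0 0 0 0; -0.002 0 0 0 0; 0 0 0 0 0; 0 0 0 0 0",
)

```text
time: 25.22
tool_pos: [516.8, -277.5, 121.6]
tool_rot: [-0.488, 0.488, -0.512, 0.512]
ft_force: [0.4, -1.3, 0.8]
gripper_width: 0.001
```

```bash
python3 look.py 18; python3 - <<'E'
from h import *
pr=np.load("pr.npy")
plan(tf(pr,[0,-61,121])[0],pr[2])
cv2.imwrite("pics/e18.png",cv2.resize(cv2.imread("pics/side18.png")[160:260,310:410],None,fx=7,fy=5.9,interpolation=cv2.INTER_LANCZOS4))
E
```

```text
t25.32 pos [ 516.7 -277.5  121.5] F [ 0.3 -0.8  0.6] w 0.001
axes x [-0.049 -0.999  0.   ] y [ 0. -0. -1.] z [ 0.999 -0.049  0.   ] zyaw deg -2.81
tool shift mm [-44.1   0.5  -1.6]
spin deg -0.28
spin deg 179.72
```

View pics/e18.png

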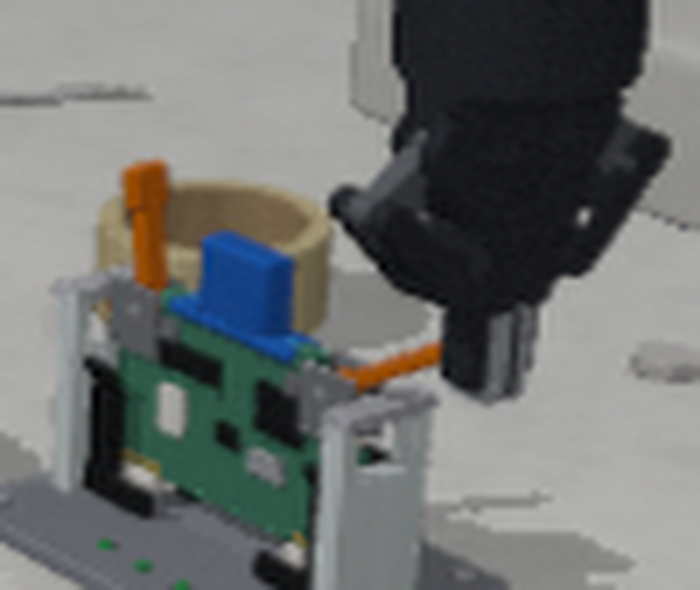

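Call:
apply_moves(
  rows="-0.002 0 -0.001 0 0; -0.002 0 0 0 0; -0.002 0 0 0 0; -0.002 0 0 0 0; -0.002 0 0 0 0; -0.002 0 0 0 0; -0.002 0 0 0 0; -0.002 0 0 0 0; 0 0 0 0 0",
)

```text
time: 26.07
tool_pos: [516.5, -260.3, 121.4]
tool_rot: [0.488, -0.488, 0.512, -0.512]
ft_force: [-0.4, -1.2, 0.5]
gripper_width: -0.002
```

Call:
apply_moves(
  rows="-0.0015 0 0 0 0; -0.0015 0 0 0 0; -0.0015 0 0 0 0; -0.0015 0 0 0 0; -0.0015 0 0 0 0; 0 0 0 0 0",
)

```text
time: 26.57
tool_pos: [516.9, -253.2, 121.5]
tool_rot: [0.488, -0.488, 0.512, -0.512]
ft_force: [-0.1, 0.1, 1.3]
gripper_width: 0.005
```

Call:
apply_moves(
  rows="-0.001 0 0 0 0; -0.001 0 0 0 0; -0.001 0 0 0 0; -0.001 0 0 0 0; 0 0 0 0 0",
)

```text
time: 26.98
tool_pos: [517.1, -249.5, 121.5]
tool_rot: [0.488, -0.488, 0.512, -0.512]
ft_force: [0.1, -1.1, 0.3]
gripper_width: -0.001
```

Call:
apply_moves(
  rows="-0.001 0 0 0 0; -0.001 0 0 0 0; -0.001 0 0 0 0; -0.001 0 0 0 0; 0 0 0 0 0",
)

```text
time: 27.4
tool_pos: [517.3, -245.5, 121.5]
tool_rot: [0.488, -0.488, 0.512, -0.512]
ft_force: [-0.2, -0.6, 0.5]
gripper_width: -0.002
```

Call:
apply_moves(
  rows="-0.001 0 0 0 0; -0.001 0 0 0 0; -0.001 0 0 0 0; 0 0 0 0 0",
)

```text
time: 27.73
tool_pos: [517.5, -242.5, 121.5]
tool_rot: [0.488, -0.488, 0.512, -0.512]
ft_force: [0.6, -1.0, 0.8]
gripper_width: 0.002
```

```bash
python3 look.py 19; python3 - <<'E'
from h import *
pr=np.load("pr.npy")
plan(tf(pr,[0,-61,121])[0],pr[2])
cv2.imwrite("pics/e19.png",cv2.resize(cv2.imread("pics/side19.png")[160:260,310:410],None,fx=7,fy=5.9,interpolation=cv2.INTER_LANCZOS4))
E
```

```text
t27.83 pos [ 517.4 -242.5  121.5] F [-0.6 -0.6 -0. ] w -0.001
axes x [-0.049 -0.999 -0.   ] y [-0.  0. -1.] z [ 0.999 -0.049 -0.   ] zyaw deg -2.79
tool shift mm [-9.2  0.5 -0.5]
spin deg -0.25
spin deg 179.75
```

View pics/e19.png

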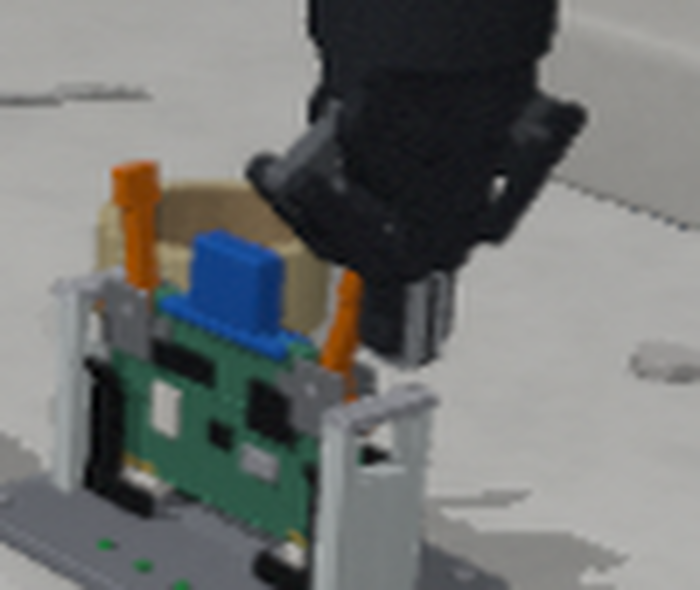

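Call:
apply_moves(
  rows="-0.001 0 0 0 0; -0.001 0 0 0 0; -0.001 0 0 0 0; 0 0 0 0 0",
)

```text
time: 28.17
tool_pos: [517.6, -239.5, 121.5]
tool_rot: [0.488, -0.488, 0.512, -0.512]
ft_force: [-0.5, -0.3, 1.4]
gripper_width: -0.001
```

Call:
apply_moves(
  rows="-0.001 0 0 0 0; -0.001 0 0 0 0; 0 0 0 0 0",
)

```text
time: 28.42
tool_pos: [517.7, -237.6, 121.5]
tool_rot: [-0.488, 0.488, -0.512, 0.512]
ft_force: [-1.6, -1.0, 0.4]
gripper_width: 0.002
```

Call:
apply_moves(
  rows="-0.001 0 0 0 0; -0.001 0 0 0 0; 0 0 0 0 0",
)

```text
time: 28.67
tool_pos: [517.8, -235.9, 121.6]
tool_rot: [-0.488, 0.488, -0.512, 0.512]
ft_force: [0.0, -2.8, 0.4]
gripper_width: 0.004
```

```bash
python3 look.py 20; python3 - <<'E'
from h import *
pr=np.load("pr.npy")
plan(tf(pr,[0,-61,121])[0],pr[2])
cv2.imwrite("pics/e20.png",cv2.resize(cv2.imread("pics/side20.png")[160:260,310:410],None,fx=7,fy=5.9,interpolation=cv2.INTER_LANCZOS4))
E
```

```text
t28.77 pos [ 517.8 -235.9  121.6] F [-1.4 -1.5  0.9] w 0.0
axes x [-0.049 -0.999  0.   ] y [ 0. -0. -1.] z [ 0.999 -0.049  0.   ] zyaw deg -2.81
tool shift mm [-2.5  0.6 -0.5]
spin deg -0.27
spin deg 179.73
```

View pics/e20.png

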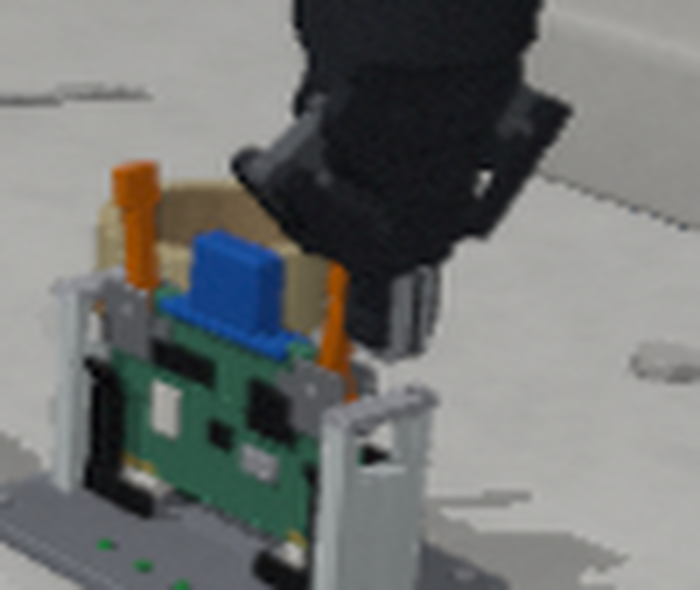

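Call:
apply_moves(
  rows="-0.001 0 0 0 0; -0.0005 0 0 0 0; 0 0 0 0 0",
)

```text
time: 29.02
tool_pos: [517.9, -234.4, 121.5]
tool_rot: [-0.488, 0.488, -0.512, 0.512]
ft_force: [0.1, -3.6, 1.3]
gripper_width: -0.001
```

Call:
apply_moves(
  rows="-0.0005 0 0 0 0; -0.0005 0 0 0 0; 0 0 0 0 0",
)

```text
time: 29.27
tool_pos: [517.8, -233.3, 121.4]
tool_rot: [0.488, -0.488, 0.512, -0.512]
ft_force: [0.1, -3.7, -0.3]
gripper_width: 0.001
```

Call:
apply_moves(
  rows="-0.0005 0 0 0 0; -0.0005 0 0 0 0; 0 0 0 0 0",
)

```text
time: 29.52
tool_pos: [517.9, -232.3, 121.4]
tool_rot: [0.488, -0.488, 0.512, -0.512]
ft_force: [0.4, -3.9, -1.3]
gripper_width: 0.002
```

```bash
python3 look.py 21; python3 - <<'E'
from h import *
pr=np.load("pr.npy")
plan(tf(pr,[0,-61,121])[0],pr[2])
cv2.imwrite("pics/e21.png",cv2.resize(cv2.imread("pics/side21.png")[175:235,315:375],None,fx=10,fy=10,interpolation=cv2.INTER_LANCZOS4))
E
```

```text
t29.62 pos [ 517.8 -232.3  121.4] F [-0.9 -4.  -1.3] w 0.004
axes x [-0.049 -0.999 -0.   ] y [-0.  0. -1.] z [ 0.999 -0.049 -0.   ] zyaw deg -2.8
tool shift mm [ 1.1  0.4 -0.4]
spin deg -0.26
spin deg 179.74
```

View pics/e21.png

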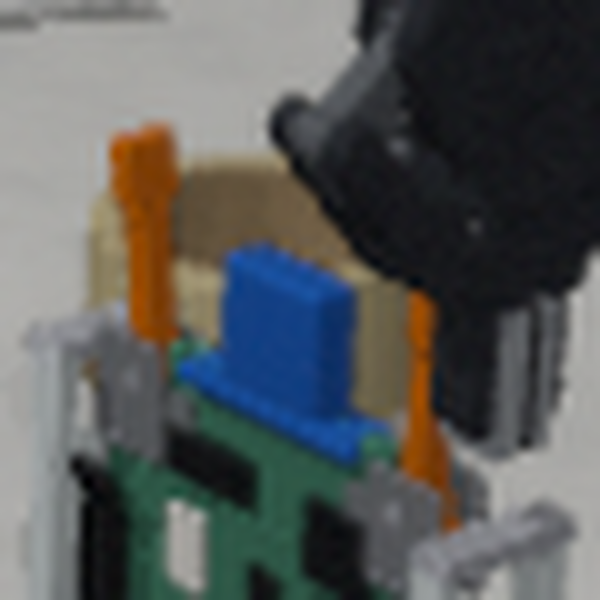

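Call:
apply_moves(
  rows="-0.0005 0 0 0 0; 0 0 0 0 0",
)

```text
time: 29.78
tool_pos: [517.9, -231.8, 121.4]
tool_rot: [0.488, -0.488, 0.512, -0.512]
ft_force: [0.1, -4.7, -2.3]
gripper_width: 0.001
```

Call:
apply_moves(
  rows="-0.0005 0 0 0 0; 0 0 0 0 0",
)

```text
time: 29.95
tool_pos: [517.9, -231.3, 121.4]
tool_rot: [0.488, -0.488, 0.512, -0.512]
ft_force: [0.3, -3.4, -2.5]
gripper_width: -0.003
```

Call:
apply_moves(
  rows="-0.0005 0 0 0 0; 0 0 0 0 0",
)

```text
time: 30.12
tool_pos: [517.9, -230.8, 121.5]
tool_rot: [0.488, -0.488, 0.512, -0.512]
ft_force: [-0.1, -5.5, -2.2]
gripper_width: 0.002
```

Call:
apply_moves(
  rows="-0.0005 0 0 0 0; 0 0 0 0 0",
)

```text
time: 30.28
tool_pos: [518.0, -230.3, 121.5]
tool_rot: [0.488, -0.488, 0.512, -0.512]
ft_force: [-0.0, -4.7, -2.3]
gripper_width: -0.002
```

Call:
apply_moves(
  rows="-0.0005 0 0 0 0; 0 0 0 0 0",
)

```text
time: 30.45
tool_pos: [518.0, -229.9, 121.5]
tool_rot: [0.488, -0.488, 0.512, -0.512]
ft_force: [-0.2, -4.8, -2.6]
gripper_width: 0.001
```

Call:
apply_moves(
  rows="-0.0005 0 0 0 0; 0 0 0 0 0",
)

```text
time: 30.62
tool_pos: [518.0, -229.4, 121.5]
tool_rot: [0.488, -0.488, 0.512, -0.512]
ft_force: [-0.1, -5.3, -3.2]
gripper_width: -0.004
```

```bash
python3 look.py 22; python3 - <<'E'
from h import *
pr=np.load("pr.npy")
plan(tf(pr,[0,-61,121])[0],pr[2])
cv2.imwrite("pics/e22.png",cv2.resize(cv2.imread("pics/side22.png")[175:235,315:375],None,fx=10,fy=10,interpolation=cv2.INTER_LANCZOS4))
E
```

```text
t30.72 pos [ 518.  -229.4  121.5] F [-0.2 -4.6 -2.5] w 0.002
axes x [-0.049 -0.999  0.   ] y [-0. -0. -1.] z [ 0.999 -0.049 -0.   ] zyaw deg -2.8
tool shift mm [ 4.   0.5 -0.5]
spin deg -0.27
spin deg 179.73
```

View pics/e22.png

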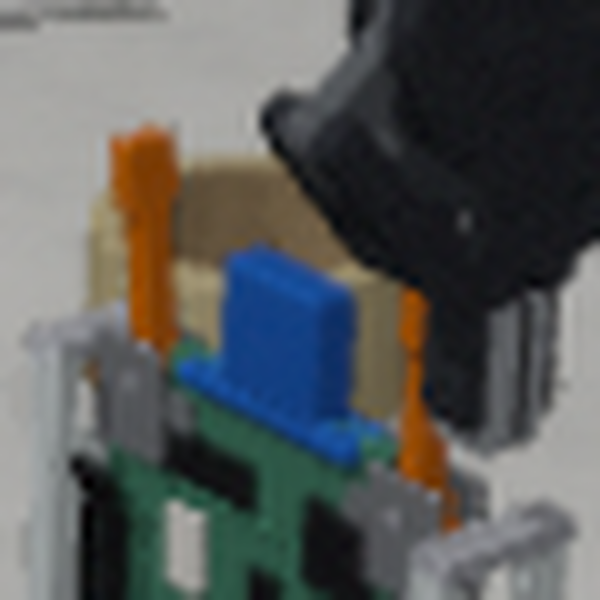

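Call:
apply_moves(
  rows="-0.0005 0 0 0 0; 0 0 0 0 0",
)

```text
time: 30.88
tool_pos: [518.1, -228.9, 121.5]
tool_rot: [-0.488, 0.488, -0.512, 0.512]
ft_force: [-0.6, -4.8, -2.8]
gripper_width: 0.0
```

Call:
apply_moves(
  rows="-0.0004 0 0 0 0; 0 0 0 0 0",
)

```text
time: 31.05
tool_pos: [518.0, -228.5, 121.5]
tool_rot: [-0.488, 0.488, -0.512, 0.512]
ft_force: [-0.5, -5.2, -3.6]
gripper_width: -0.002
```

Call:
apply_moves(
  rows="-0.0004 0 0 0 0; 0 0 0 0 0",
)

```text
time: 31.22
tool_pos: [518.1, -228.2, 121.5]
tool_rot: [-0.488, 0.488, -0.512, 0.512]
ft_force: [-0.4, -5.7, -3.1]
gripper_width: -0.001
```

Call:
apply_moves(
  rows="-0.0004 0 0 0 0; 0 0 0 0 0",
)

```text
time: 31.38
tool_pos: [518.1, -227.9, 121.4]
tool_rot: [-0.487, 0.488, -0.512, 0.512]
ft_force: [-0.7, -6.4, -3.9]
gripper_width: 0.001
```

```bash
python3 look.py 23; python3 - <<'E'
from h import *
a=cv2.resize(cv2.imread("pics/side23.png")[175:235,315:375],None,fx=8,fy=8,interpolation=cv2.INTER_LANCZOS4)
b=cv2.resize(cv2.imread("pics/top23.png")[165:225,305:345],None,fx=8,fy=8,interpolation=cv2.INTER_LANCZOS4)
cv2.imwrite("pics/e23.png",np.hstack([a,b]))
E
```

```text
(no output)
```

View pics/e23.png

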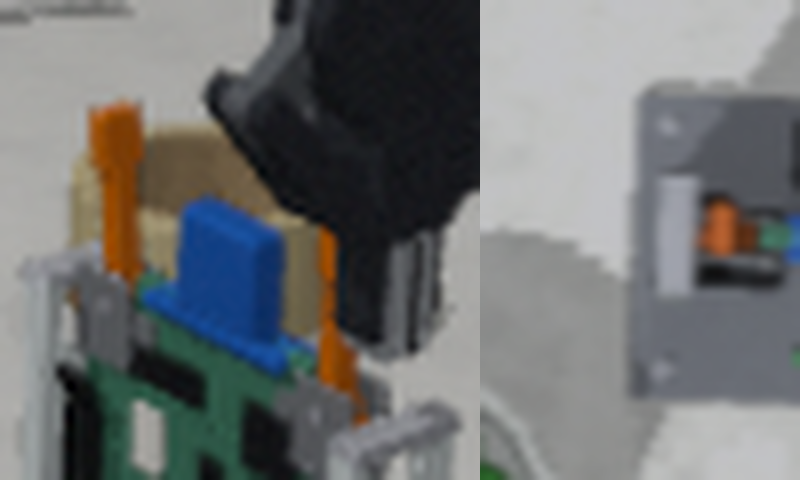

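```bash
cat > ov.py <<'E'
from h import *
import sys
def overlay(n,p,z0,al,ar,out,x0=315,y0=170,w=65,h=60,sc=11):
    S=Cam(pickle.load(open(f"side{n}.pkl","rb")))
    a=cv2.resize(cv2.imread(f"pics/side{n}.png")[y0:y0+h,x0:x0+w],None,fx=sc,fy=sc,interpolation=cv2.INTER_LANCZOS4)
    off=np.array([x0-.5+.8,y0-.5])
    draw(a,S,p,box((-7,7),(-17,17),(90,117)),z0,(255,255,255),off,sc)
    draw(a,S,p,box((-4,4),(-60,60),(0,85)),z0,(0,255,255),off,sc)
    for s,al_ in((1,al),(-1,ar)):
        B=box((-8,8),(-4,4),(0,60));c,si=np.cos(al_),np.sin(al_)
        B=np.c_[B[:,0],s*46+B[:,1]*c+s*B[:,2]*si,74+B[:,2]*c-s*B[:,1]*si]
        draw(a,S,p,B,z0,(255,0,255),off,sc)
    cv2.imwrite(out,a)
E
python3 - <<'E'
from ov import *
pr=np.load("pr.npy");p=pr.copy();p[1]+=2
overlay(23,p,24,0.05,0.0,"pics/o1.png")
E
```

```text
(no output)
```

View pics/o1.png

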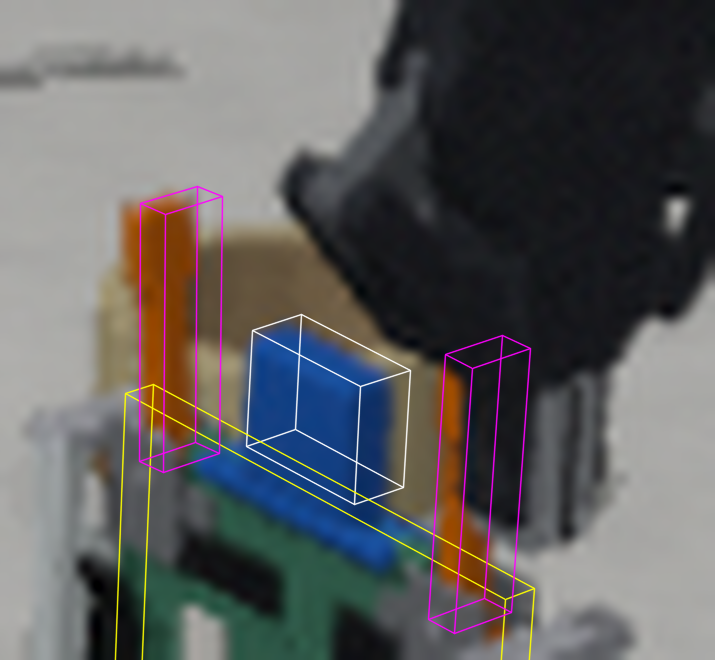

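Call:
apply_moves(
  rows="-0.0005 0 0 0 0; 0 0 0 0 0",
)

```text
time: 31.65
tool_pos: [518.1, -227.8, 121.5]
tool_rot: [-0.487, 0.488, -0.512, 0.512]
ft_force: [-0.1, -7.7, -4.4]
gripper_width: -0.001
```

Call:
apply_moves(
  rows="-0.0005 0 0 0 0; 0 0 0 0 0",
)

```text
time: 31.82
tool_pos: [518.1, -227.7, 121.5]
tool_rot: [-0.487, 0.488, -0.512, 0.513]
ft_force: [0.1, -7.8, -3.9]
gripper_width: 0.001
```

Call:
apply_moves(
  rows="-0.0005 0 0 0 0; 0 0 0 0 0",
)

```text
time: 31.98
tool_pos: [518.1, -227.6, 121.5]
tool_rot: [-0.487, 0.488, -0.512, 0.513]
ft_force: [0.6, -9.3, -4.6]
gripper_width: 0.0
```

Call:
apply_moves(
  rows="0.004 0 0 0 0; 0.016 0 0 0 0; 0 -0.02 0 0 0; 0 -0.035 0 0 0; 0 -0.03 0 0 0; -0.02 0 0 0 0; -0.035 0 0 0 0; -0.035 0 0 0 0; -0.035 0 0 0 0; -0.035 0 0 0 0; -0.025 0 0 0 0; -0.01 0 0 0 0",
)

```text
time: 32.98
tool_pos: [526.9, -45.3, 207.1]
tool_rot: [0.49, -0.488, 0.511, -0.51]
ft_force: [-0.4, 0.4, 0.1]
gripper_width: -0.003
```

```bash
python3 look.py 24; python3 - <<'E'
from h import *
pr=np.load("pr.npy")
plan(tf(pr,[0,80,121])[0],pr[2])
cv2.imwrite("pics/e24t.png",cv2.resize(cv2.imread("pics/top24.png")[155:235,300:400],None,fx=7,fy=7,interpolation=cv2.INTER_LANCZOS4))
from ov import *
p=pr.copy();p[1]+=2
overlay(24,p,22,0.0,0.0,"pics/o2.png")
E
```

```text
t33.08 pos [526.9 -48.1 206.9] F [-1.   0.4  0.1] w -0.002
axes x [-0.044 -0.999 -0.002] y [ 0.     0.002 -1.   ] z [ 0.999 -0.044  0.   ] zyaw deg -2.51
tool shift mm [44.6 85.8 -1.4]
spin deg 0.02
spin deg -179.98
```

View pics/o2.png

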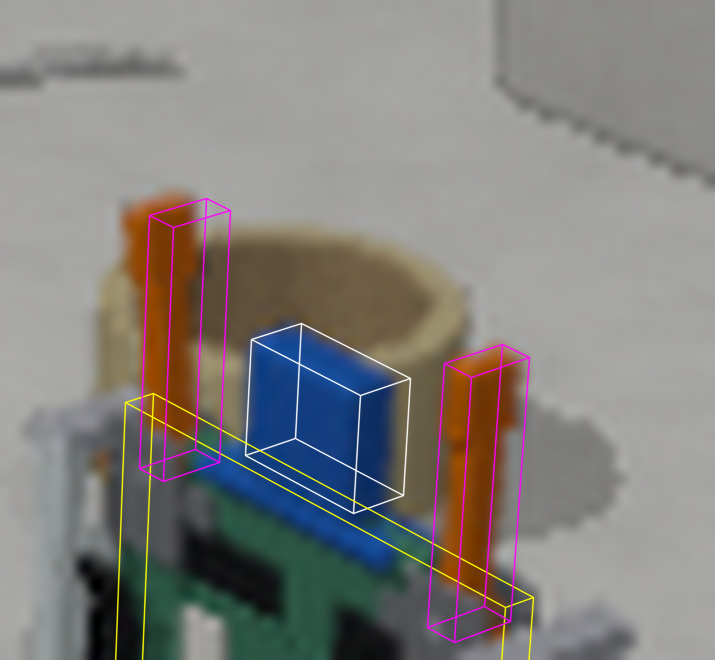

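View pics/e24t.png

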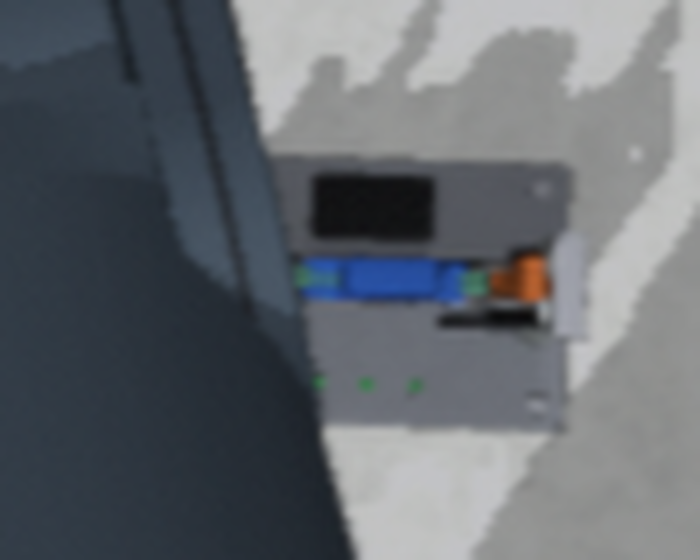

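Call:
apply_moves(
  rows="0.02 0 -0.001 0 0; 0.02 0 0 0 0; 0 0.02 0 0 0; 0 0.03 0 0 0; 0 0.025 0 0 0; 0 0.011 0 0 0; 0 0 0 0 0; 0.003 0 0 0 0; 0.003 0 0 0 0; 0.002 0 0 0 0; 0 0 0 0 0",
)

```text
time: 34.0
tool_pos: [524.0, -100.2, 121.5]
tool_rot: [-0.488, 0.487, -0.512, 0.513]
ft_force: [-0.1, 0.2, -0.0]
gripper_width: 0.001
```

Call:
apply_moves(
  rows="0.0015 0 0 0 0; 0.0015 0 0 0 0; 0 0 0 0 0",
)

```text
time: 34.25
tool_pos: [523.5, -102.4, 120.8]
tool_rot: [-0.488, 0.487, -0.512, 0.512]
ft_force: [-0.8, 0.3, -0.4]
gripper_width: -0.006
```

Call:
apply_moves(
  rows="0.001 0 0 0 0; 0.001 0 0 0 0; 0 0 0 0 0",
)

```text
time: 34.5
tool_pos: [523.3, -104.2, 120.5]
tool_rot: [-0.488, 0.488, -0.512, 0.512]
ft_force: [0.1, 1.6, 0.9]
gripper_width: -0.002
```

Call:
apply_moves(
  rows="0.001 0 0 0 0; 0.001 0 0 0 0; 0 0 0 0 0",
)

```text
time: 34.75
tool_pos: [523.2, -106.1, 120.5]
tool_rot: [0.488, -0.488, 0.512, -0.512]
ft_force: [0.7, 2.6, 1.1]
gripper_width: -0.004
```

Call:
apply_moves(
  rows="0.001 0 0 0 0; 0.0005 0 0 0 0; 0 0 0 0 0",
)

```text
time: 35.0
tool_pos: [523.2, -107.2, 120.6]
tool_rot: [0.488, -0.488, 0.512, -0.512]
ft_force: [-0.5, 4.9, 1.0]
gripper_width: 0.0
```

Call:
apply_moves(
  rows="0.0005 0 0 0 0; 0.0005 0 0 0 0; 0 0 0 0 0",
)

```text
time: 35.25
tool_pos: [523.2, -107.3, 120.6]
tool_rot: [0.488, -0.487, 0.512, -0.511]
ft_force: [-0.9, 7.3, 2.5]
gripper_width: -0.003
```

Call:
apply_moves(
  rows="0.0005 0 0 0 0; 0.0005 0 0 0 0; 0 0 0 0 0",
)

```text
time: 35.5
tool_pos: [523.2, -108.7, 120.6]
tool_rot: [0.488, -0.488, 0.512, -0.512]
ft_force: [0.6, 5.0, 2.3]
gripper_width: -0.001
```

Call:
apply_moves(
  rows="0.0005 0 0 0 0; 0.0005 0 0 0 0; 0 0 0 0 0",
)

```text
time: 35.75
tool_pos: [523.1, -110.1, 120.7]
tool_rot: [0.488, -0.487, 0.512, -0.512]
ft_force: [0.8, 5.0, 2.9]
gripper_width: 0.002
```

Call:
apply_moves(
  rows="0.0005 0 0 0 0; 0.0005 0 0 0 0; 0 0 0 0 0",
)

```text
time: 36.0
tool_pos: [523.3, -110.4, 120.8]
tool_rot: [0.488, -0.487, 0.512, -0.512]
ft_force: [0.5, 7.6, 3.7]
gripper_width: 0.0
```

Call:
apply_moves(
  rows="0.0005 0 0 0 0; 0.0005 0 0 0 0; 0 0 0 0 0",
)

```text
time: 36.25
tool_pos: [523.4, -110.5, 120.8]
tool_rot: [0.489, -0.487, 0.512, -0.511]
ft_force: [0.3, 10.1, 2.9]
gripper_width: 0.006
```

Call:
apply_moves(
  rows="0.0005 0 0 0 0; 0.0005 0 0 0 0; 0 0 0 0 0",
)

```text
time: 36.5
tool_pos: [523.4, -110.6, 120.8]
tool_rot: [0.489, -0.487, 0.512, -0.511]
ft_force: [0.0, 13.7, 5.6]
gripper_width: -0.005
```

```bash
python3 look.py 25; python3 - <<'E'
from ov import *
pr=np.load("pr.npy");p=pr.copy();p[1]+=2
overlay(25,p,22,0.0,0.0,"pics/o3.png")
E
```

```text
(no output)
```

View pics/o3.png

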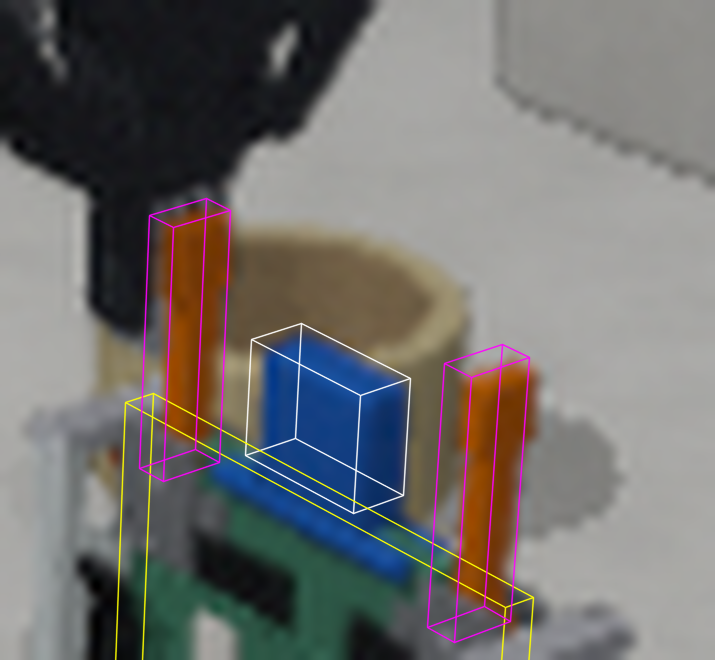

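Call:
apply_moves(
  rows="-0.004 0 0 0 0; -0.014 0 0 0 0; 0 -0.03 0 0 0; 0 -0.035 0 0 0; 0.02 -0.02 0 0 0; 0.035 0 0 0 0; 0.035 0 0 0 0; 0.035 0 0 0 0; 0.025 0 0 0 0; 0.008 0 0 0 0; 0 0 0 0 0",
)

```text
time: 37.52
tool_pos: [514.6, -257.0, 204.9]
tool_rot: [0.486, -0.487, 0.513, -0.513]
ft_force: [0.6, 0.6, -0.0]
gripper_width: 0.002
```

```bash
python3 look.py 26; python3 - <<'E'
from ov import *
pr=np.load("pr.npy");p=pr.copy();p[1]+=2
plan(tf(pr,[0,-80,121])[0],pr[2])
overlay(26,p,22,0.0,0.0,"pics/o4.png")
E
```

```text
t37.62 pos [ 515.7 -252.8  205.3] F [-0.1  1.2  0.2] w -0.002
axes x [-0.049 -0.999 -0.001] y [-0.001  0.001 -1.   ] z [ 0.999 -0.049 -0.001] zyaw deg -2.81
tool shift mm [-0.5 84.3  0.8]
spin deg -0.27
spin deg 179.73
```

View pics/o4.png

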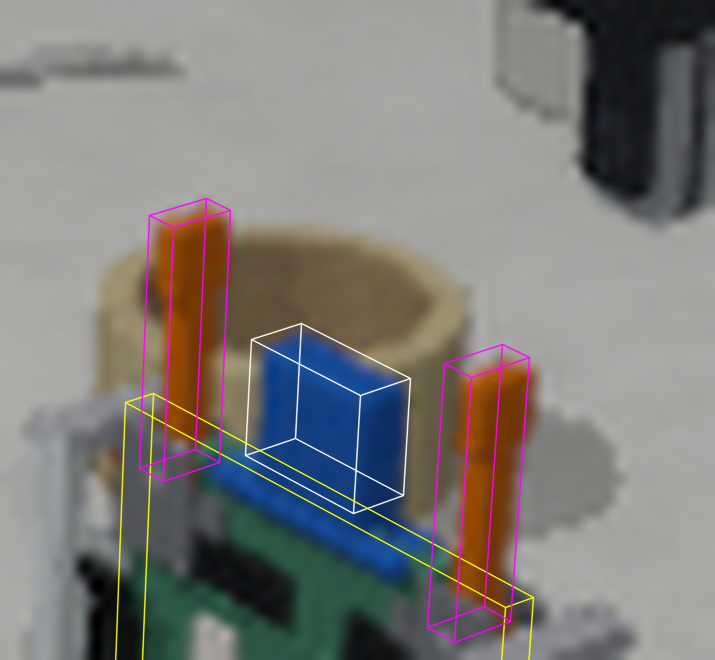

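Call:
apply_moves(
  rows="0 0.025 0.0008 0.25 0; 0 0.03 0 0 0; 0 0.025 0 0 0; 0 0.0043 0 0 0; 0 0 0 0 0; -0.003 0 0 0 0; -0.003 0 0 0 0; -0.003 0 0 0 0; 0 0 0 0 0",
)

```text
time: 38.37
tool_pos: [518.0, -243.7, 122.5]
tool_rot: [-0.487, 0.486, -0.512, 0.513]
ft_force: [1.3, -0.7, -0.5]
gripper_width: -0.001
```

Call:
apply_moves(
  rows="-0.0015 0 0 0 0; -0.0015 0 0 0 0; 0 0 0 0 0",
)

```text
time: 38.62
tool_pos: [517.5, -241.3, 121.5]
tool_rot: [-0.487, 0.486, -0.513, 0.513]
ft_force: [1.0, -0.1, -0.6]
gripper_width: -0.004
```

Call:
apply_moves(
  rows="-0.001 0 0 0 0; -0.001 0 0 0 0; 0 0 0 0 0",
)

```text
time: 38.87
tool_pos: [517.4, -239.4, 121.2]
tool_rot: [0.487, -0.487, 0.513, -0.513]
ft_force: [-0.1, 1.0, 0.3]
gripper_width: -0.001
```

Call:
apply_moves(
  rows="-0.001 0 0 0 0; -0.001 0 0 0 0; 0 0 0 0 0",
)

```text
time: 39.12
tool_pos: [517.6, -237.3, 121.2]
tool_rot: [0.487, -0.487, 0.513, -0.513]
ft_force: [-0.2, -0.2, -0.1]
gripper_width: -0.002
```

Call:
apply_moves(
  rows="-0.001 0 0 0 0; -0.001 0 0 0 0; 0 0 0 0 0",
)

```text
time: 39.37
tool_pos: [517.7, -235.3, 121.2]
tool_rot: [0.487, -0.487, 0.513, -0.513]
ft_force: [1.0, -0.3, 0.4]
gripper_width: 0.002
```

Call:
apply_moves(
  rows="-0.0005 0 0 0 0; -0.0005 0 0 0 0; 0 0 0 0 0",
)

```text
time: 39.62
tool_pos: [517.7, -234.5, 121.2]
tool_rot: [0.487, -0.487, 0.513, -0.513]
ft_force: [0.3, 1.0, 0.2]
gripper_width: 0.001
```

Call:
apply_moves(
  rows="-0.0005 0 0 0 0; -0.0005 0 0 0 0; 0 0 0 0 0",
)

```text
time: 39.87
tool_pos: [517.8, -233.8, 121.3]
tool_rot: [-0.486, 0.486, -0.513, 0.513]
ft_force: [0.5, -0.7, 0.8]
gripper_width: 0.003
```

Call:
apply_moves(
  rows="-0.0005 0 0 0 0; -0.0005 0 0 0 0; 0 0 0 0 0",
)

```text
time: 40.12
tool_pos: [517.8, -232.7, 121.3]
tool_rot: [-0.486, 0.487, -0.513, 0.513]
ft_force: [-0.3, -1.8, 0.6]
gripper_width: 0.002
```

Call:
apply_moves(
  rows="-0.0005 0 0 0 0; -0.0005 0 0 0 0; 0 0 0 0 0",
)

```text
time: 40.37
tool_pos: [517.9, -231.8, 121.3]
tool_rot: [-0.486, 0.487, -0.513, 0.513]
ft_force: [-1.0, -3.2, 2.5]
gripper_width: 0.002
```

Call:
apply_moves(
  rows="-0.0005 0 0 0 0; -0.0005 0 0 0 0; 0 0 0 0 0",
)

```text
time: 40.62
tool_pos: [517.9, -231.5, 121.3]
tool_rot: [-0.486, 0.487, -0.513, 0.514]
ft_force: [0.2, -5.4, 2.3]
gripper_width: -0.001
```

Call:
apply_moves(
  rows="-0.0005 0 0 0 0; -0.0005 0 0 0 0; 0 0 0 0 0",
)

```text
time: 40.87
tool_pos: [517.9, -231.3, 121.4]
tool_rot: [-0.486, 0.487, -0.513, 0.514]
ft_force: [-0.1, -7.7, 0.8]
gripper_width: -0.001
```

```bash
python3 look.py 27; python3 - <<'E'
from ov import *
pr=np.load("pr.npy");p=pr.copy();p[1]+=2
plan(tf(pr,[0,-80,121])[0],pr[2])
overlay(27,p,22,0.0,0.0,"pics/o5.png")
E
```

```text
t40.97 pos [ 517.9 -231.4  121.4] F [ 0.5 -7.8  0.4] w -0.003
axes x [-0.055 -0.999  0.002] y [ 0.    -0.002 -1.   ] z [ 0.999 -0.055  0.   ] zyaw deg -3.13
tool shift mm [21.   0.4 -0.2]
spin deg -0.6
spin deg 179.4
```

View pics/o5.png

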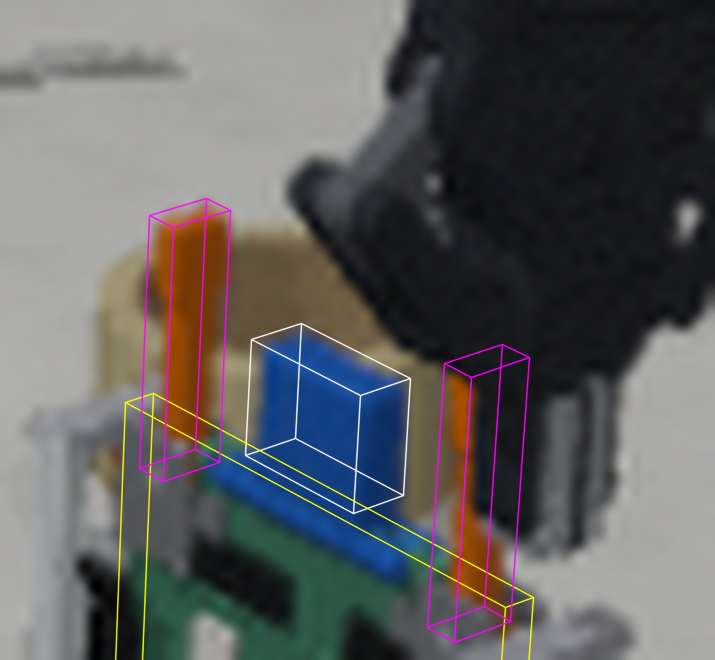

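Call:
apply_moves(
  rows="-0.0005 0 0 0 0; -0.0005 0 0 0 0; 0 0 0 0 0",
)

```text
time: 41.22
tool_pos: [517.8, -230.9, 121.4]
tool_rot: [-0.485, 0.487, -0.513, 0.514]
ft_force: [0.1, -9.9, 0.2]
gripper_width: 0.002
```

Call:
apply_moves(
  rows="-0.0005 0 0 0 0; -0.0003 0 0 0 0; 0 0 0 0 0",
)

```text
time: 41.47
tool_pos: [517.9, -230.1, 121.5]
tool_rot: [-0.485, 0.487, -0.513, 0.514]
ft_force: [-0.9, -9.5, 2.3]
gripper_width: 0.001
```

```bash
python3 look.py 28; python3 - <<'E'
from ov import *
pr=np.load("pr.npy");p=pr.copy();p[1]+=2
overlay(28,p,22,0.0,0.0,"pics/o6.png")
E
```

```text
(no output)
```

View pics/o6.png

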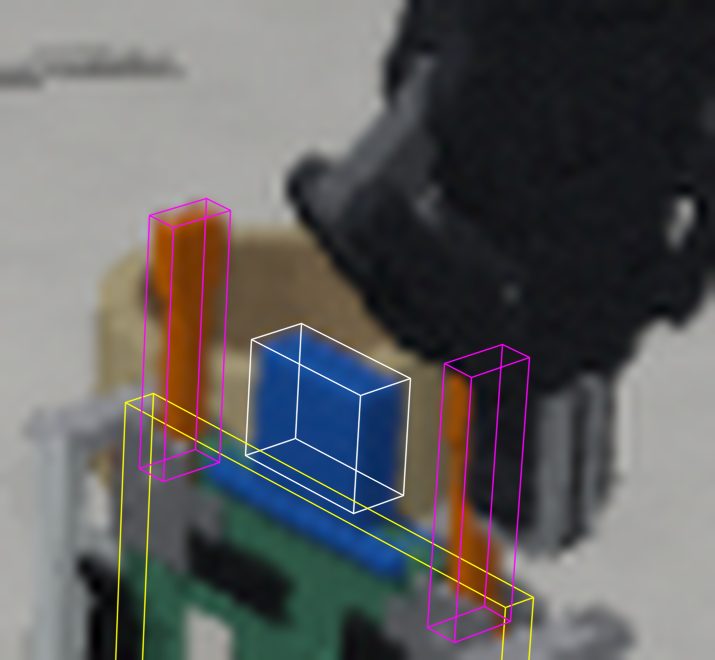

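Call:
apply_moves(
  rows="0.004 0 0 0 0; 0.012 0 0 0 0; 0 -0.03 0 0 0; 0 -0.035 0 0 0; -0.02 -0.02 0 0 0; -0.035 0 0 0 0; -0.035 0 0 0 0; -0.035 0 0 0 0; -0.03 0 0 0 0; -0.009 0 0 0 0; 0 0 0 0 0",
)

```text
time: 42.48
tool_pos: [526.2, -76.8, 206.3]
tool_rot: [0.488, -0.487, 0.512, -0.511]
ft_force: [-0.9, 0.1, 0.2]
gripper_width: 0.002
```

```bash
python3 look.py 29; python3 - <<'E'
from ov import *
pr=np.load("pr.npy");p=pr.copy();p[1]+=2
plan(tf(pr,[0,76,121])[0],pr[2])
p[1]-=.5
overlay(29,p,20.5,0.0,0.0,"pics/o7.png")
E
```

```text
t42.58 pos [525.9 -80.9 206. ] F [ 0.7 -1.  -0.4] w -0.002
axes x [-0.053 -0.999  0.   ] y [-0.001 -0.    -1.   ] z [ 0.999 -0.053 -0.   ] zyaw deg -3.05
tool shift mm [15.6 85.  -1.6]
spin deg -0.51
spin deg 179.49
```

View pics/o7.png

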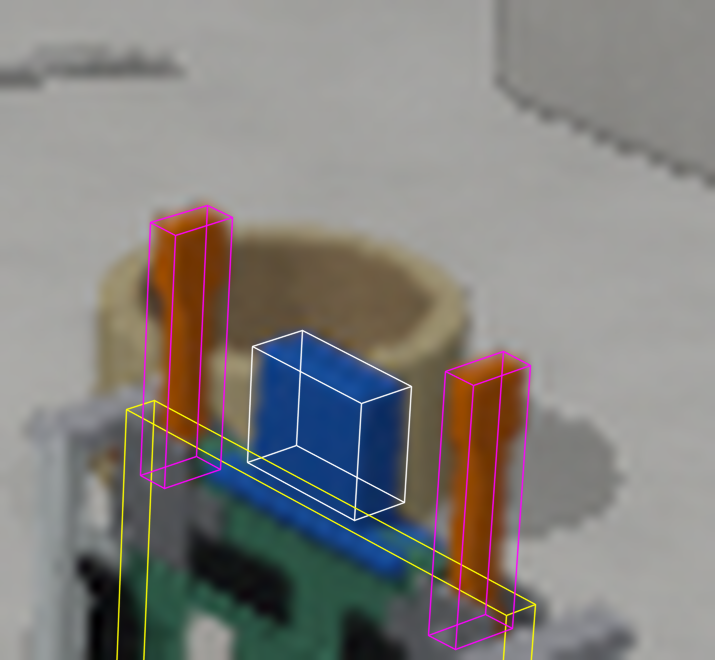

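Call:
apply_moves(
  rows="0.0116 0.02 -0.0016 -0.5 0; 0 0.03 0 0 0; 0 0.03 0 0 0; 0 0.005 0 0 0; 0 0 0 0 0; 0.003 0 0 0 0; 0.003 0 0 0 0; 0.003 0 0 0 0; 0 0 0 0 0",
)

```text
time: 43.33
tool_pos: [523.9, -101.8, 122.4]
tool_rot: [-0.489, 0.488, -0.511, 0.512]
ft_force: [0.3, 0.5, 0.0]
gripper_width: -0.003
```

Call:
apply_moves(
  rows="0.0015 0 0 0 0; 0.0015 0 0 0 0; 0 0 0 0 0",
)

```text
time: 43.58
tool_pos: [523.3, -103.8, 121.5]
tool_rot: [-0.489, 0.489, -0.511, 0.511]
ft_force: [-0.1, -0.0, -1.1]
gripper_width: -0.005
```

Call:
apply_moves(
  rows="0.001 0 0 0 0; 0.001 0 0 0 0; 0 0 0 0 0",
)

```text
time: 43.83
tool_pos: [523.1, -105.6, 121.2]
tool_rot: [0.489, -0.489, 0.511, -0.511]
ft_force: [1.0, 0.3, -0.2]
gripper_width: 0.002
```

Call:
apply_moves(
  rows="0.0005 0 0 0 0; 0.0005 0 0 0 0; 0 0 0 0 0",
)

```text
time: 44.08
tool_pos: [523.0, -106.6, 121.2]
tool_rot: [0.489, -0.489, 0.511, -0.511]
ft_force: [0.6, -0.2, -0.3]
gripper_width: -0.0
```

Call:
apply_moves(
  rows="0.0005 0 0 0 0; 0.0005 0 0 0 0; 0 0 0 0 0",
)

```text
time: 44.33
tool_pos: [523.0, -107.6, 121.2]
tool_rot: [-0.489, 0.489, -0.511, 0.511]
ft_force: [-0.3, 0.5, 0.3]
gripper_width: -0.001
```

Call:
apply_moves(
  rows="0.0005 0 0 0 0; 0.0005 0 0 0 0; 0 0 0 0 0",
)

```text
time: 44.58
tool_pos: [523.0, -108.6, 121.2]
tool_rot: [0.489, -0.489, 0.511, -0.511]
ft_force: [0.1, 0.0, 0.5]
gripper_width: 0.002
```

Call:
apply_moves(
  rows="0.0005 0 0 0 0; 0 0 0 0 0",
)

```text
time: 44.75
tool_pos: [523.0, -108.7, 121.2]
tool_rot: [0.489, -0.489, 0.511, -0.511]
ft_force: [0.1, 1.8, 0.5]
gripper_width: 0.0
```

Call:
apply_moves(
  rows="0.0005 0 0 0 0; 0 0 0 0 0",
)

```text
time: 44.92
tool_pos: [523.0, -108.8, 121.3]
tool_rot: [0.489, -0.489, 0.511, -0.511]
ft_force: [0.8, 4.3, 1.7]
gripper_width: -0.001
```

Call:
apply_moves(
  rows="0.0005 0 0 0 0; 0 0 0 0 0",
)

```text
time: 45.08
tool_pos: [523.1, -109.0, 121.3]
tool_rot: [0.489, -0.489, 0.511, -0.511]
ft_force: [0.0, 5.9, 1.6]
gripper_width: -0.005
```

Call:
apply_moves(
  rows="0.0004 0 0 0 0; 0 0 0 0 0",
)

```text
time: 45.25
tool_pos: [523.2, -109.0, 121.4]
tool_rot: [0.49, -0.489, 0.511, -0.51]
ft_force: [-0.6, 6.5, 2.3]
gripper_width: -0.004
```

Call:
apply_moves(
  rows="0.0003 0 0 0 0; 0 0 0 0 0",
)

```text
time: 45.42
tool_pos: [523.2, -109.1, 121.4]
tool_rot: [0.49, -0.489, 0.511, -0.51]
ft_force: [-1.4, 7.3, 2.7]
gripper_width: 0.003
```

```bash
python3 look.py 30; python3 - <<'E'
from ov import *
pr=np.load("pr.npy");p=pr.copy();p[1]+=1.5
overlay(30,p,20.5,0.0,0.0,"pics/o8.png")
E
```

```text
(no output)
```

View pics/o8.png

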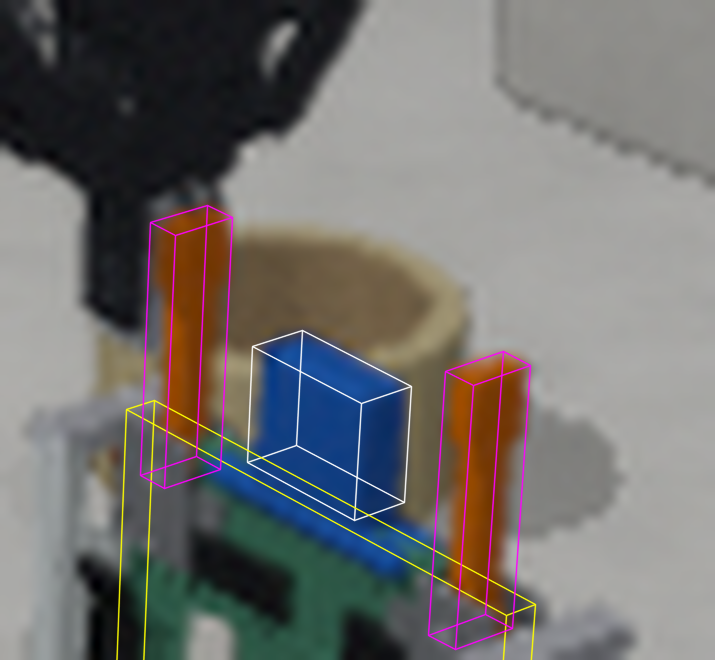

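Call:
apply_moves(
  rows="0.0004 0 0 0 0; 0 0 0 0 0",
)

```text
time: 45.68
tool_pos: [523.3, -109.2, 121.5]
tool_rot: [0.49, -0.488, 0.511, -0.51]
ft_force: [-0.4, 8.8, 3.0]
gripper_width: 0.002
```

Call:
apply_moves(
  rows="0.0004 0 0 0 0; 0 0 0 0 0",
)

```text
time: 45.85
tool_pos: [523.3, -109.3, 121.5]
tool_rot: [0.49, -0.488, 0.511, -0.51]
ft_force: [-0.0, 9.4, 3.7]
gripper_width: 0.002
```

Call:
apply_moves(
  rows="0.0004 0 0 0 0; 0 0 0 0 0; 0 0 0 0 0",
)

```text
time: 46.1
tool_pos: [523.4, -109.4, 121.5]
tool_rot: [0.49, -0.488, 0.511, -0.51]
ft_force: [-0.0, 10.7, 3.3]
gripper_width: 0.002
```

Call:
apply_moves(
  rows="-0.003 0 0 0 0; -0.012 0 0 0 0; 0 -0.03 0 0 0; 0 -0.03 0 0 0; -0.02 -0.02 0 0 0; -0.03 0 0 0 0; 0 0 0 0 0; 0 0 0 0 0",
)

```text
time: 46.77
tool_pos: [525.8, -45.1, 201.5]
tool_rot: [-0.49, 0.489, -0.51, 0.51]
ft_force: [0.4, 0.2, -0.3]
gripper_width: 0.004
```

```bash
python3 look.py 31; python3 - <<'E'
from ov import *
pr=np.load("pr.npy");p=pr.copy();p[1]+=1.5
overlay(31,p,20.5,0.0,0.0,"pics/o9.png")
plan([0,0,0])
a=cv2.resize(cv2.imread("pics/side31.png")[175:240,315:380],None,fx=9,fy=9,interpolation=cv2.INTER_LANCZOS4)
cv2.imwrite("pics/o9b.png",a)
E
```

```text
t46.87 pos [525.4 -47.5 200.8] F [-0.  -0.1 -0.2] w -0.001
axes x [-0.045 -0.999  0.001] y [-0.001 -0.001 -1.   ] z [ 0.999 -0.045 -0.001] zyaw deg -2.56
tool shift mm [ -24.2  201.2 -526.8]
```

View pics/o9.png

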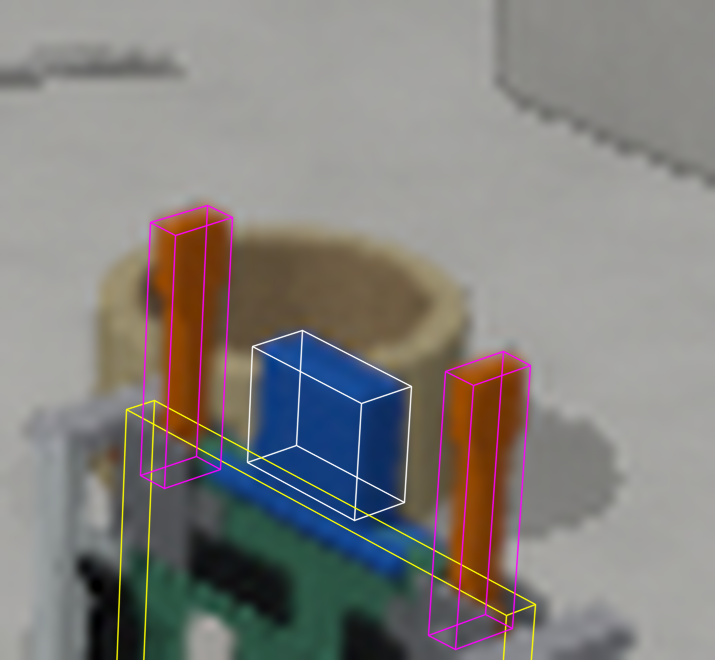

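View pics/o9b.png

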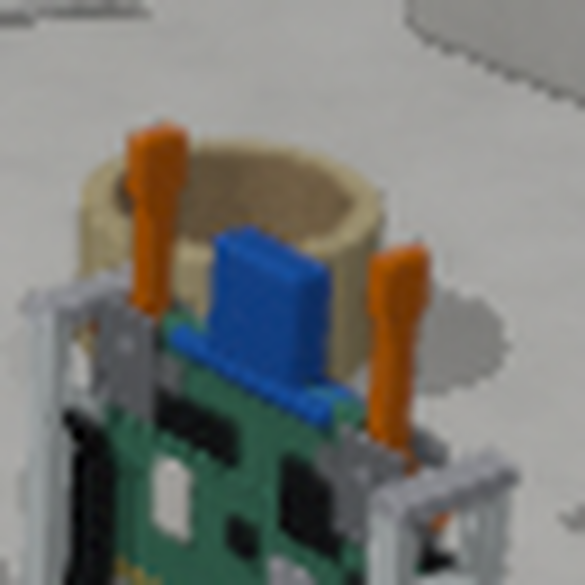

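```bash
cat > lean.py <<'E'
from h import *
def lean(n):
    im=cv2.imread(f"pics/side{n}.png").astype(float);S=Cam(pickle.load(open(f"side{n}.pkl","rb")))
    pr=np.load("pr.npy");p=pr.copy();p[1]+=1.5
    # orange-ness: R-B weighted
    w=np.clip(im[:,:,2]-im[:,:,0]-60,0,None)*((im[:,:,2]>1.5*im[:,:,1]))
    out=[]
    for s,x0,x1,y0,y1 in((1,322,338,189,206),(-1,353,364,203,223)):
        ys=np.arange(y0,y1);c=[]
        for y in ys:
            r=w[y,x0:x1];c.append((r*np.arange(x0,x1)).sum()/r.sum() if r.sum()>200 else np.nan)
        c=np.array(c);k=~np.isnan(c);f=np.polyfit(ys[k],c[k],1)
        q=S.pr(tf(p,[[0,s*46,80],[0,s*46,130]],22));ml=(q[1,0]-q[0,0])/(q[1,1]-q[0,1])
        # effect of angle: outward .05
        q2=S.pr(tf(p,[[0,s*46+s*.05*6,80],[0,s*(46+.05*56),130]],22));m2=(q2[1,0]-q2[0,0])/(q2[1,1]-q2[0,1])
        out.append((round((f[0]-ml)/(m2-ml)*.05,3),ys[k][0],ys[k][-1],c[k].round(1)[::3].tolist()))
    return out
import sys
for n in sys.argv[1:]:
    for o in lean(int(n)):print(n,o)
E
python3 lean.py 17 24 26 29 31
```

```text
Traceback (most recent call last):
  File "lean.py", line 20, in <module>
    for o in lean(int(n)):print(n,o)
             ~~~~^^^^^^^^
  File "lean.py", line 12, in lean
    c=np.array(c);k=~np.isnan(c);f=np.polyfit(ys[k],c[k],1)
                                   ~~~~~~~~~~^^^^^^^^^^^^^^
TypeError: expected non-empty vector for x
```

```bash
python3 lean.py 24 26 29 31; python3 -c "
import cv2;a=cv2.imread('pics/side31.png');print(a[200,325:340].tolist())"
```

```text
24 (np.float64(0.1), np.int64(189), np.int64(205), [328.9, 329.1, 328.8, 329.3, 329.2, 329.2])
24 (np.float64(0.007), np.int64(203), np.int64(222), [358.1, 357.6, 357.1, 357.2, 357.1, 356.8, 356.4])
26 (np.float64(-0.006), np.int64(190), np.int64(205), [332.2, 331.6, 331.2, 331.4, 331.2, 331.1])
26 (np.float64(0.032), np.int64(204), np.int64(222), [359.7, 359.0, 358.4, 358.3, 358.2, 357.7])
29 (np.float64(0.016), np.int64(190), np.int64(205), [331.8, 331.3, 331.1, 331.2, 331.1, 331.1])
29 (np.float64(0.002), np.int64(203), np.int64(222), [359.0, 358.0, 357.9, 357.8, 357.6, 357.4, 357.2])
31 (np.float64(0.003), np.int64(190), np.int64(205), [332.0, 331.5, 331.2, 331.2, 331.2, 331.1])
31 (np.float64(0.0), np.int64(203), np.int64(222), [359.0, 358.0, 357.9, 357.9, 357.7, 357.5, 357.2])
[[98, 128, 138], [100, 132, 143], [109, 142, 153], [103, 136, 147], [78, 112, 135], [7, 73, 146], [3, 70, 141], [8, 55, 115], [11, 54, 110], [34, 63, 93], [57, 78, 93], [58, 79, 95], [57, 79, 95], [58, 80, 96], [65, 80, 93]]
```

```bash
python3 - <<'E'
from h import *
S,_=cams("10");pr=np.load("pr.npy")
g=lambda n:cv2.resize(cv2.imread(f"pics/side{n}.png"),None,fx=4,fy=4,interpolation=cv2.INTER_CUBIC)
A=g(10)
P0=tf(pr,[0,0,60])
J=np.array([(S.pr(P0+d)-S.pr(P0))[0] for d in np.array([[-np.sin(pr[2]),np.cos(pr[2]),0],[0,0,1.]])]).T
# patches in px of frame 10 : left bracket+chip, right chip, grip, whole
for name,(x0,x1,y0,y1) in dict(left=(326,341,205,222),right=(343,356,211,230),grip=(338,354,196,212)).items():
  for n in(31,):
    t=A[y0*4:y1*4,x0*4:x1*4];B=g(n)[(y0-6)*4:(y1+8)*4,(x0-6)*4:(x1+6)*4]
    r=cv2.matchTemplate(B,t,cv2.TM_CCOEFF_NORMED);_,m,_,l=cv2.minMaxLoc(r)
    d=np.array([l[0]/4-6,l[1]/4-6]);print(name,n,round(m,3),d,"dy,dz",np.linalg.solve(J,d).round(2))
# sanity: rack post should not move
x0,x1,y0,y1=354,372,222,255
t=A[y0*4:y1*4,x0*4:x1*4];B=g(31)[(y0-6)*4:(y1+6)*4,(x0-6)*4:(x1+6)*4];r=cv2.matchTemplate(B,t,cv2.TM_CCOEFF_NORMED);print(cv2.minMaxLoc(r)[1],[v/4-6 for v in cv2.minMaxLoc(r)[3]])
E
```

```text
left 31 0.901 [0.   2.25] dy,dz [-0.43 -5.82]
right 31 0.979 [-0.75  2.  ] dy,dz [ 2.19 -6.29]
grip 31 0.948 [-0.5  2. ] dy,dz [ 1.33 -5.92]
0.792492151260376 [0.0, 0.25]
```

Call:
apply_moves(
  rows="-0.01 -0.01 0 0 0; 0 0 0 0 0; 0 0 0 0 0; 0 0 0 0 0; 0 0 0 0 0; 0 0 0 0 0",
)

```text
time: 47.37
tool_pos: [526.0, -37.3, 211.0]
tool_rot: [0.488, -0.489, 0.511, -0.511]
ft_force: [0.3, -0.5, -0.3]
gripper_width: 0.002
```

```bash
python3 look.py 32; python3 lean.py 32; python3 -c "
from workcell import arm
print(arm.get_state()['time'],arm.job_done())"
```

```text
32 (np.float64(0.001), np.int64(190), np.int64(205), [332.0, 331.4, 331.2, 331.2, 331.1, 331.1])
32 (np.float64(-0.0), np.int64(203), np.int64(222), [359.0, 358.1, 357.9, 357.9, 357.6, 357.5, 357.2])
the job is handed in; nothing more can be done
47.4667 None
```

View pics/side32.png

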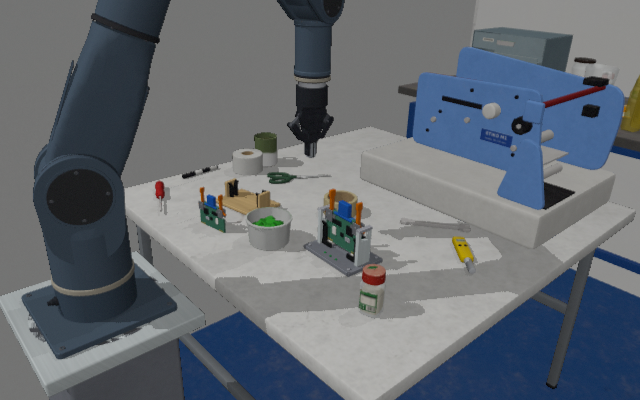

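The larger board is in the grey rack, fully seated, and both levers are upright. I handed the job in at 47.5 s with the arm clear of everything.

**What I did:** I lifted the board out of the stand by the blue grip. I lowered it through the guides until it just touched the sockets, at about 3 N with the levers still out, and let go. Then I worked the levers in turn, left, right, left, right, left, because pressing one eased the other out by a few hundredths of a radian.

**Last checks:**
- **Lever angles:** the side picture gives 0.001 rad left and 0.000 rad right, good to about 0.02 rad. The last two pictures, half a second apart, agreed.
- **Board height:** compared with when it was resting, it is down 5.8 mm at the left end and 6.3 mm at the right, which agrees with the full 6 mm.
- **Bystanders:** in the last side picture, the small board, tub, tape roll and jar show no sign of having moved.

**What disagreed or was not ideal:**
- **Cameras:** the two cameras disagreed by about 2 to 3 mm. I aligned the board with the rack by comparing them in the same picture.
- **First left push:** the force rose to about 17 N, above the stated 4 to 9 N, before the lever was home. I backed off and swung the right lever first.
- **Pushes at the stops:** each lever's stop showed as the finger no longer advancing. I went on in small steps, to at most 13.7 N on the left and 9.9 N on the right.

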